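Clear the jig-tying bench: sort spools, pot and hook box into their holders

ROBOT

A 6-joint arm with a two-finger parallel gripper is mounted at the origin on the work surface. World frame = base frame: x ahead of the robot, y to its left, z up, the work surface at z = 0. Lengths are in m, angles in degrees, forces in N, time in s.
With the tool pointing down it reaches from about 0.25 to 0.8 m from the base axis. Payload 3.9 kg.
Tool frame: the origin (TCP) lies on the centre line of the jaws, within the pads' length; the fingertips stand 14 mm ahead of it and the grasp point (between the pads) lies 5 mm behind it; z points along the fingers, y is the line along which they close (so a half turn about z gives the same grasp; the last joint's range is limited). The gripper opens to 85 mm and grips with 20 to 120 N. Pads are 22 mm wide; open, the fingers measure 114 mm over their backs; the gripper's body (76 mm by 85 mm) begins 54 mm behind the grasp point. The pads swing forward as they close: fully open they stand 13 mm farther back than shut.
Start: joints at [0, 14.897, -7.913, 67.191, 0, 90], TCP at [0.525, -0, 0.219] pointing down, gripper open.
Joint ranges: [-159.42, 159.42], [-47.68, 98.78], [-73.54, 78.23], [-108.79, 121.32], [-90, 84.71], [-180, 180]. Speed limits (degrees/s): [147.25, 147.25, 180, 180, 180, 180].

INTERFACE

Orientations are given as a 3x3 rotation matrix whose columns are the frame's x, y, z axes.
In Python, from bench import arm, imaging gives the robot as it stands.
- The arm moves only by the tool move_arm, never from a script. Its argument "plan" is a list of rows, each an object of numbers: "ax", "ay", "az": the turn, a rotation vector about the tool's x, y, z in rad; "x", "y", "z": the shift along the tool's x, y, z in mm; "gripper": the closure, from 0 (fully open) to 1 (shut). A call has 1 to 10 rows; each row shifts and turns the commanded pose from where the row before left it, along the tool's axes as they then stand; what a row does not reach is not made up. A row lasts 1/12 s, in which the tool goes at most 41.7 mm and 7.16 degrees, less where a joint would pass 70% of its speed; a pose out of reach is approached as far as the arm can. A call is refused whole if a number of a shift passes 41.7 or a number of a turn 0.125, either way. A call with a gripper value outside its range is refused whole. The fingers move at their own pace and stop on an object; "squeeze" is the grip in N (left out, the last holds). Time passes only in rows, so rows that do not move let the fingers close. It gives the time, the measured TCP pose, the force, the opening and the grip force at its end, in the units of the state.
- arm.read_state(): the state, without advancing time (a new reading comes with each control period).
- imaging.get_image(name): name is "scene" or "side" or "wrist"; returns (picture, depth): 420x560x3 uint8, blue, green, red; 420x560 float32, m along the optical axis (not along the pixel's ray), 0 where there is no reading.
- imaging.get_calibration(name): a dict with "fx", "fy", "cx", "cy" (pixels), "cam_to_world" (4x4, takes a point from camera to world coordinates); the wrist camera has in their place "mount" (4x4, takes a point from camera to tool coordinates, whose origin is the TCP and whose axes are the flange's). Camera axes: x right, y down, z forward; pixel columns grow to the right and rows downward; lengths in m; the calibration is good to about 2 mm. A picture is of the moment at which its call begins: read the wrist's pose just before it. get_calibration takes no time and is no camera call.
- arm.job_done(): hands the job in; it is judged then, once.
The state is a dict: "time_s": time; "joint_pos": joint angles; "dq": joint speeds; "effort": joint torques, N m; "eef_pos": TCP position; "tcp_rot": TCP orientation; "ft_force": force on the tool from outside, world axes, zero at the start; "ft_torque": the same for the moment, N m; "width": finger opening in m; "finger_force": force on a finger pad.
Only numpy, scipy, OpenCV 4.12 (cv2) and the standard library are available. Lean on these libraries where they do the work, as an engineer would, in place of code of your own. Each camera call takes 0.05 s, during which the arm holds its last target. There are 200 camera calls.

TASK

Tidy the jig-tying bench after the session: stand the two thread spools in the tray that already holds thread spools, lay the flat tinsel spool in the tray beside the tinsel spools kept there, put the capped pot into the free well of the pot rack, and put the loose hook box squarely on top of the pile of hook boxes in the stand. Set each thing down on its base in its place rather than dropping it, and neither shove nor tip the open dish of beads on the bench.

Things in the scene. Friction and masses are not known exactly. Their poses are not given: they have to be found in the camera images.
- spool_a: Thread spool standing upright on the bench: 32 mm diameter, 42 mm tall, cream flanges 6 mm thick at both ends with rust-brown thread (27.6 mm across) between. 25 to 50 g. Origin: centre of its underside, z up its axis. Belongs in the thread tray.
- spool_b: A second thread spool, same size, upright, with dark mauve thread. Origin: centre of its underside, z up its axis. Belongs in the thread tray.
- flat_spool: Flat tinsel spool lying flat (axis upright): 48 mm diameter, 26 mm tall, white flanges 4 mm thick, silver tinsel (42 mm across) between. 35 to 70 g. Origin: centre of its underside, z up its axis. Belongs in the tinsel tray.
- pot: Small upright pot: frosted body 35 mm across, ribbed orange screw cap 38 mm across on its top 14 mm, 48 mm tall in all. 40 to 85 g. Origin: centre of its underside, z up. Belongs in the free well of the pot rack.
- hook_box: Shut flat plastic hook box, light grey with a white card on the lid: 50 mm (its x) by 76 mm (its y) by 20 mm tall. 50 to 100 g. It lies flat on the bench; origin: centre of its underside, z up. Belongs on top of the pile in the box stand.
- thread_tray: Dark wooden tray fixed to the bench, 110 mm (x) by 170 mm (y) outside, 14 mm tall, walls and floor 5 mm thick. Two thread spools (fixed, standing on the floor, axes at x = +-22 mm, y = +60 mm) fill its +y end; the rest of the floor, from y = -80 to +40 mm, is free. The tops of those spools are 47 mm above the bench. Origin: centre of its underside, z up.
- tinsel_tray: Dark wooden tray fixed to the bench, the same size as the thread tray (110 x 170 x 14 mm, walls and floor 5 mm). Two flat tinsel spools (fixed, one on the other, axis at x = 0, y = +52 mm, top 57 mm above the bench) fill its +y end; the rest of the floor, from y = -80 to +26 mm, is free. Origin: centre of its underside, z up.
- pot_rack: Wooden block fixed to the bench, 90 mm (x) by 160 mm (y) by 22 mm tall, with two round wells 56 mm in diameter and 16 mm deep (well floor 6 mm above the bench) centred at x = 0, y = +-40 mm. The well at +y holds a pot like the loose one (fixed, top 54 mm above the bench); the well at y = -40 mm is free. Origin: centre of its underside, z up.
- box_stand: Low dark wooden stand fixed to the bench, 68 mm (x) by 94 mm (y) outside, walls 6 mm thick and 24 mm tall, holding a firm pile of hook boxes like the loose one, centred on the stand with their 76 mm sides along the stand's y. The height of the pile's top varies from start to start, from 42 to 60 mm above the bench. Origin: centre of the stand's underside, z up.
- bead_dish: White round open dish of loose beads, 62 mm across the rim, 54 mm at the foot, 18 mm tall, standing among the things on the bench; about 120 g. Not to be moved. (A brass hair stacker, 34 mm across and 68 mm tall, also stands on the bench at least 75 mm, centre to centre, from every thing to be moved; it is not listed.) Origin: centre of its underside.

How it is judged:
By the outcome, as a careful person would: the job done as asked, in the order asked, and still so for the second after the job is handed in, with the robot touching nothing.
It also fails if it takes over 115 s, if anything falls off the work surface, if the arm or the gripper's body presses on something with over 40 N, if the wrist force passes 120 N, or if a joint passes its speed limit or range.

## Working session

There is one attempt and no reset: what is moved stays moved. The work goes in short steps, Python scripts to look and compute and a tool call to move; the robot and the scene stay as the last step left them, time stands still between calls to the robot, and variables do not carry over. Pictures are saved under pics/ and viewed, at most 14 in all, crops included, and the job is handed in when it is done.

Besides the shell and the picture viewer there is one more tool, called after "Emit:" in YAML: its name, and indented under it one key for each argument. move_arm: Moves the arm, as the interface text tells. Its arguments: {"type":"object","properties":{"plan":{"type":"array","items":{"type":"object","properties":{"ax":{"type":"number"},"ay":{"type":"number"},"az":{"type":"number"},"x":{"type":"number"},"y":{"type":"number"},"z":{"type":"number"},"gripper":{"type":"number"}}}},"squeeze":{"type":"number"}},"required":["plan"]}

```bash
ls; mkdir -p pics
python3 - <<'E'
from bench import arm, imaging
import cv2,numpy as np
s=arm.read_state();print(s['time_s'],s['eef_pos'],s['tcp_rot'],s['width'])
for n in('scene','side'):
    p,d=imaging.get_image(n);cv2.imwrite(f'pics/{n}0.png',p);np.save(f'{n}0.npy',d)
    c=imaging.get_calibration(n);print(n,c)
print(imaging.get_calibration('wrist'))
E
```

```text
pics
0.0 [5.24270969e-01 1.98670131e-05 2.17755104e-01] [[-3.50242980e-05  9.99997998e-01 -2.00065926e-03]
 [ 9.99999999e-01  3.50733817e-05  2.44986604e-05]
 [ 2.45687812e-05 -2.00065840e-03 -9.99997998e-01]] 0.08526232659431117
scene {'fx': 437.44499714805846, 'fy': 437.44499714805846, 'cx': 277.128017335128, 'cy': 207.79658778747992, 'cam_to_world': array([[-0.67963495,  0.58644193, -0.44066109,  0.95037278],
       [ 0.73348593,  0.53532083, -0.41884363,  0.36530878],
       [-0.00973241, -0.60787948, -0.79396966,  0.77562678],
       [ 0.        ,  0.        ,  0.        ,  1.        ]])}
side {'fx': 509.590751300086, 'fy': 509.590751300086, 'cx': 279.01105133122167, 'cy': 200.4025936390429, 'cam_to_world': array([[-0.97490759, -0.13889831,  0.17396106,  0.31566244],
       [-0.2224597 ,  0.57918002, -0.784259  ,  1.05205197],
       [ 0.00817748, -0.80327938, -0.59554628,  0.81830737],
       [ 0.        ,  0.        ,  0.        ,  1.        ]])}
{'fx': 296.4393475023034, 'fy': 296.4393475023034, 'cx': 276.9618394096638, 'cy': 208.65685646463166, 'mount': array([[-1.52581080e-03, -9.57885919e-01, -2.87144977e-01,
         7.19857283e-02],
       [ 9.99997566e-01, -1.91922303e-03,  1.08861258e-03,
        -8.64155944e-05],
       [-1.59386191e-03, -2.87142617e-01,  9.57886516e-01,
        -1.54454829e-01],
       [ 0.00000000e+00,  0.00000000e+00,  0.00000000e+00,
         1.00000000e+00]])}
```

View pics/scene0.png

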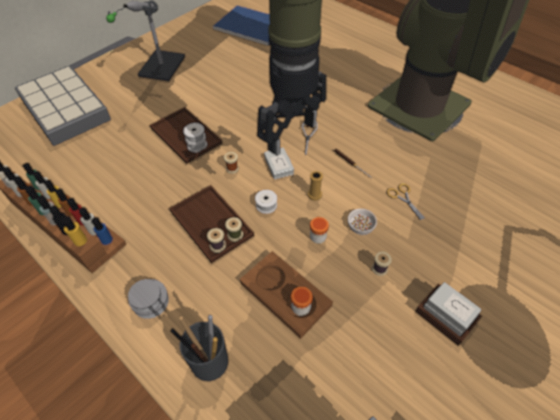

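View pics/side0.png

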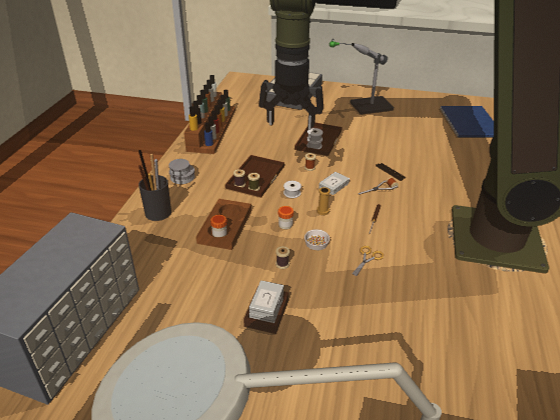

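```bash
cat > h.py <<'E'
import numpy as np,cv2
from bench import arm,imaging
def cloud(n,p=None,d=None,T=None):
    c=imaging.get_calibration(n)
    if T is None:T=c['cam_to_world']
    v,u=np.mgrid[:420,:560]
    P=np.stack([(u-c['cx'])/c['fx']*d,(v-c['cy'])/c['fy']*d,d],-1)
    return (P@T[:3,:3].T+T[:3,3])[d>0],p[d>0]
def wrist():
    s=arm.read_state();p,d=imaging.get_image('wrist')
    T=np.eye(4);T[:3,:3]=s['tcp_rot'];T[:3,3]=s['eef_pos']
    T=T@imaging.get_calibration('wrist')['mount'];return s,p,d,T
def ortho(clouds,x0,x1,y0,y1,r):
    # picture: right = -y, up = +x, r px/m
    H,W=int((x1-x0)*r),int((y1-y0)*r);im=np.zeros((H,W,3),np.uint8);z=np.full((H,W),-1.)
    for P,C in clouds:
        i=((x1-P[:,0])*r).astype(int);j=((y1-P[:,1])*r).astype(int)
        k=(i>=0)&(i<H)&(j>=0)&(j<W)&(P[:,2]<.12);o=np.argsort(P[k,2])
        i,j,zz,cc=i[k][o],j[k][o],P[k,2][o],C[k][o]
        for a in(0,1):
            for b in(0,1):
                I=np.minimum(i+a,H-1);J=np.minimum(j+b,W-1);m=zz>z[I,J]
                im[I[m],J[m]]=cc[m];z[I[m],J[m]]=zz[m]
    return im,z
E
python3 - <<'E'
from h import *
cl=[cloud(n,cv2.imread(f'pics/{n}0.png'),np.load(f'{n}0.npy')) for n in('scene','side')]
for P,C in cl: print(np.median(P[(abs(P[:,2])<.01)&(abs(P[:,0]-.5)<.2),2]))
im,z=ortho(cl[:1],.2,.85,-.45,.42,900)
cv2.imwrite('pics/o.png',im)
E
```

```text
-0.0010047961551019058
-0.00043462298713881076
```

View pics/o.png

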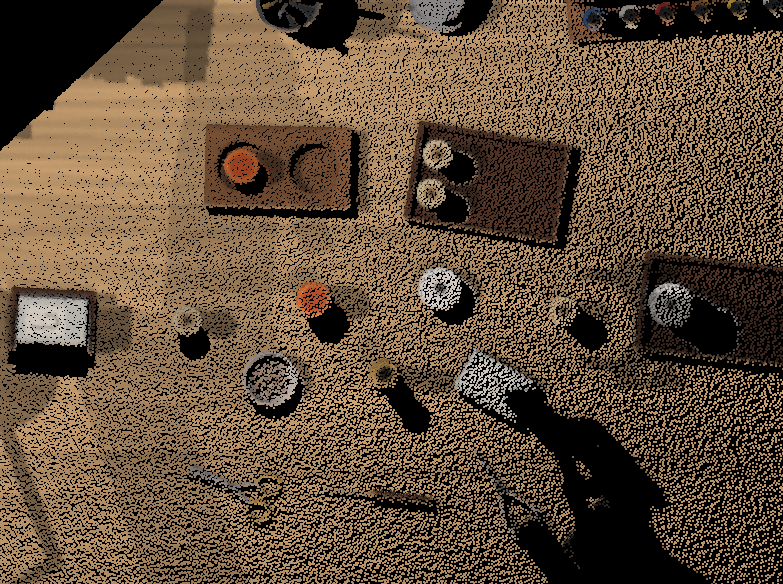

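```bash
cat > m.py <<'E'
from h import *
cl={n:cloud(n,cv2.imread(f'pics/{n}0.png'),np.load(f'{n}0.npy'))[0] for n in('scene','side')}
g=lambda j,i:np.array([.85-i/900,.42-j/900])
def near(P,c,r,a,b):
    k=(np.hypot(*(P[:,:2]-c).T)<r)&(P[:,2]>a)&(P[:,2]<b);return P[k]
for nm,c,r,h in [('spool_a',g(563,310),.03,.042),('spool_b',g(188,320),.03,.042),('flat',g(439,289),.038,.026),('pot',g(313,299),.032,.048),
  ('dish',g(271,380),.045,.018),('stacker',g(384,374),.03,.068),('fixT1',g(437,153),.02,.047),('fixT2',g(430,194),.02,.047),('fixF',g(670,304),.035,.057),('fixP',g(241,165),.03,.054)]:
    for n,P in cl.items():
        Q=near(P,c,r,h-.004,h+.005)
        if len(Q)>8:
            (a,b),R=cv2.minEnclosingCircle(Q[:,:2].astype(np.float32));print(nm,n,len(Q),'mec',np.round([a,b,R],4),'mean',Q.mean(0).round(4))
for nm,c,r,a,b in [('rack',g(282,168),.1,.018,.026),('ttray',g(492,185),.105,.010,.018),('ftray',g(717,314),.11,.010,.018),('stand',g(52,332),.065,.019,.028),('pile',g(52,332),.055,.035,.07),('box',g(496,385),.05,.016,.025)]:
    for n,P in cl.items():
        Q=near(P,c,r,a,b)
        if len(Q)>20:
            if nm=='pile':
                t=np.percentile(Q[:,2],90);Q=Q[abs(Q[:,2]-t)<.004]
            (x,y),wh,an=cv2.minAreaRect((Q[:,:2]*1000).astype(np.float32));print(nm,n,len(Q),np.round([x,y,*wh,an],1),'z',np.median(Q[:,2]).round(4),'mean',Q.mean(0).round(4))
E
python3 m.py
```

```text
spool_a scene 112 mec [ 0.5045 -0.206   0.0169] mean [ 0.5055 -0.2047  0.0407]
spool_a side 56 mec [ 0.5015 -0.206   0.0186] mean [ 0.5024 -0.204   0.041 ]
spool_b scene 188 mec [0.4939 0.2121 0.0165] mean [0.4941 0.2128 0.0409]
spool_b side 116 mec [0.4916 0.2122 0.0176] mean [0.4913 0.2148 0.0415]
flat scene 287 mec [ 0.5288 -0.0682  0.0242] mean [ 0.5299 -0.0677  0.0248]
flat side 147 mec [ 0.5281 -0.0678  0.0259] mean [ 0.5269 -0.0661  0.0256]
pot scene 222 mec [0.5177 0.073  0.02  ] mean [0.518  0.0728 0.0469]
pot side 123 mec [0.5144 0.0725 0.0212] mean [0.5147 0.0738 0.0473]
dish scene 124 mec [0.4287 0.1201 0.0318] mean [0.4278 0.1215 0.0164]
dish side 102 mec [0.4269 0.1206 0.0326] mean [0.4283 0.1196 0.017 ]
stacker scene 108 mec [ 0.4335 -0.0069  0.0153] mean [ 0.4345 -0.0067  0.0668]
stacker side 67 mec [ 0.4326 -0.0052  0.0159] mean [ 0.4316 -0.0053  0.0673]
fixT1 scene 168 mec [ 0.6779 -0.0657  0.0162] mean [ 0.6787 -0.0652  0.0459]
fixT1 side 65 mec [ 0.6767 -0.0664  0.0166] mean [ 0.6755 -0.0646  0.0464]
fixT2 scene 159 mec [ 0.6352 -0.0587  0.0161] mean [ 0.6356 -0.0
[... 729 characters left out ...]
tray scene 405 [ 505.4 -376.   175.6  111.9   83.5] z 0.0124 mean [ 0.5087 -0.3638  0.0125]
ftray side 207 [ 503.  -374.5  179.7  111.1   82.9] z 0.0126 mean [ 0.5021 -0.3515  0.0128]
stand scene 559 [494.2 362.1  94.   71.5  86.9] z 0.0231 mean [0.5099 0.3626 0.023 ]
stand side 384 [492.  362.8  96.5  69.2  86.8] z 0.0234 mean [0.4844 0.3847 0.0234]
pile scene 1107 [493.3 362.3  75.7  51.5  87. ] z 0.0523 mean [0.4943 0.3631 0.0523]
pile side 675 [491.1 363.4  79.7  50.8  87.2] z 0.0528 mean [0.4911 0.3654 0.053 ]
box scene 433 [ 421.9 -128.6   78.9   50.9   61.5] z 0.0187 mean [ 0.4258 -0.1242  0.0188]
box side 287 [ 418.6 -128.5   81.1   51.3   63.5] z 0.019 mean [ 0.4197 -0.1267  0.0191]
```

Run:
```python
import io,contextlib
from m import *
for n,P in cl.items():
    Q=P[(P[:,2]>.08)&(P[:,0]>.2)&(P[:,0]<.95)&(abs(P[:,1])<.75)]
    k,c=np.unique((Q/.1).round().astype(int),axis=0,return_counts=True)
    print(n,[(tuple((a*10).tolist()),int(b)) for a,b in zip(k,c) if b>15 and abs(a[1])>1.5])
```

```text
spool_a scene 112 mec [ 0.5045 -0.206   0.0169] mean [ 0.5055 -0.2047  0.0407]
spool_a side 56 mec [ 0.5015 -0.206   0.0186] mean [ 0.5024 -0.204   0.041 ]
spool_b scene 188 mec [0.4939 0.2121 0.0165] mean [0.4941 0.2128 0.0409]
spool_b side 116 mec [0.4916 0.2122 0.0176] mean [0.4913 0.2148 0.0415]
flat scene 287 mec [ 0.5288 -0.0682  0.0242] mean [ 0.5299 -0.0677  0.0248]
flat side 147 mec [ 0.5281 -0.0678  0.0259] mean [ 0.5269 -0.0661  0.0256]
pot scene 222 mec [0.5177 0.073  0.02  ] mean [0.518  0.0728 0.0469]
pot side 123 mec [0.5144 0.0725 0.0212] mean [0.5147 0.0738 0.0473]
dish scene 124 mec [0.4287 0.1201 0.0318] mean [0.4278 0.1215 0.0164]
dish side 102 mec [0.4269 0.1206 0.0326] mean [0.4283 0.1196 0.017 ]
stacker scene 108 mec [ 0.4335 -0.0069  0.0153] mean [ 0.4345 -0.0067  0.0668]
stacker side 67 mec [ 0.4326 -0.0052  0.0159] mean [ 0.4316 -0.0053  0.0673]
fixT1 scene 168 mec [ 0.6779 -0.0657  0.0162] mean [ 0.6787 -0.0652  0.0459]
fixT1 side 65 mec [ 0.6767 -0.0664  0.0166] mean [ 0.6755 -0.0646  0.0464]
fixT2 scene 159 mec [ 0.6352 -0.0587  0.0161] mean [ 0.6356 -0.0
[... 1708 characters left out ...]
, 511), ((90, -20, 10), 342)]
side [((20, 70, 30), 395), ((20, 70, 40), 187), ((30, -70, 20), 65), ((30, 70, 40), 1212), ((40, -70, 10), 59), ((40, -70, 20), 43), ((40, -60, 20), 185), ((40, 70, 40), 873), ((50, -60, 20), 50), ((50, 70, 30), 2173), ((50, 70, 40), 1135), ((60, 70, 30), 292), ((80, -40, 10), 53), ((80, -30, 10), 39), ((80, -20, 10), 20), ((80, 40, 10), 750), ((80, 40, 20), 1562), ((80, 50, 10), 1168), ((80, 50, 20), 1957), ((80, 60, 10), 1763), ((80, 60, 20), 2332), ((80, 70, 10), 210), ((80, 70, 20), 104), ((90, -50, 10), 75), ((90, -40, 10), 203), ((90, -30, 10), 205), ((90, -20, 10), 142), ((90, 40, 20), 1040), ((90, 50, 20), 1590), ((90, 60, 10), 240), ((90, 60, 20), 906)]
```

Emit:
move_arm:
  plan:
    - {"x":-41,"az":0.02}
    - {"x":-41}
    - {"x":-41}
    - {"x":-41}
    - {"x":-41,"y":-21,"z":20}
    - {"gripper":0.3}
    - {}
  squeeze: 30

```text
validation failed for argument at $.pl...
```

Emit:
move_arm:
  plan:
    - {"x":-41,"az":0.02}
    - {"x":-41}
    - {"x":-41}
    - {"x":-41}
    - {"x":-41,"y":-21,"z":20}
    - {"gripper":0.3}
    - {"x":0}
  squeeze: 30

```text
validation failed for argument at $.pl...
```

Emit:
move_arm:
  plan:
    - {"ax":0,"ay":0,"az":0,"x":-41,"y":0,"z":0,"gripper":0.3}
    - {"ax":0,"ay":0,"az":0,"x":-41,"y":0,"z":0,"gripper":0.3}
    - {"ax":0,"ay":0,"az":0,"x":-41,"y":0,"z":0,"gripper":0.3}
    - {"ax":0,"ay":0,"az":0,"x":-41,"y":0,"z":0,"gripper":0.3}
    - {"ax":0,"ay":0,"az":0,"x":-41,"y":-21,"z":20,"gripper":0.3}
    - {"ax":0,"ay":0,"az":0,"x":0,"y":0,"z":0,"gripper":0.3}
  squeeze: 30

```text
time_s: 0.6
eef_pos: [0.5037, -0.2032, 0.1992]
tcp_rot: [[0.007, 1.0, -0.006], [1.0, -0.007, -0.001], [-0.001, -0.006, -1.0]]
ft_force: [-0.8, 1.1, -0.9]
width: 0.0598
finger_force: 0.0
```

```bash
cat >> h.py <<'E'
def look(c,r,a,b,name=None):
    s,p,d,T=wrist();P,C=cloud('wrist',p,d,T)
    if name:cv2.imwrite(f'pics/{name}.png',p)
    k=(np.hypot(*(P[:,:2]-c).T)<r)&(P[:,2]>a)&(P[:,2]<b);Q=P[k]
    print('t',s['time_s'],'tcp',np.round(s['eef_pos'],4),'j6',round(s['joint_pos'][5],1),len(Q))
    if len(Q)>8:
        X=(Q[:,:2]*1000).astype(np.float32)
        print('mec',cv2.minEnclosingCircle(X),'mean',Q.mean(0).round(4),'rect',cv2.minAreaRect(X),'z',np.median(Q[:,2]))
    return s,p,P
E
python3 -c "
from h import *
s,p,P=look([.5035,-.205],.03,.038,.047,'w1')
for q in P[::40000]: print(q.round(3))
print(np.median(P[abs(P[:,2])<.01,2]))"
```

```text
t 0.6 tcp [ 0.5037 -0.2032  0.1992] j6 68.6 646
mec ((503.9572448730469, -206.6820831298828), 15.878676414489746) mean [ 0.504  -0.2062  0.0414] rect ((504.00946044921875, -206.4624481201172), (31.12799072265625, 30.530677795410156), 45.78653335571289) z 0.04134208474449241
[ 0.218 -0.01  -0.002]
[ 0.611 -0.082  0.004]
[ 0.423 -0.155  0.019]
[ 0.189 -0.245 -0.003]
[ 0.722 -0.349 -0.001]
[ 0.501 -0.193  0.288]
-0.0007448335099321246
```

View pics/w1.png

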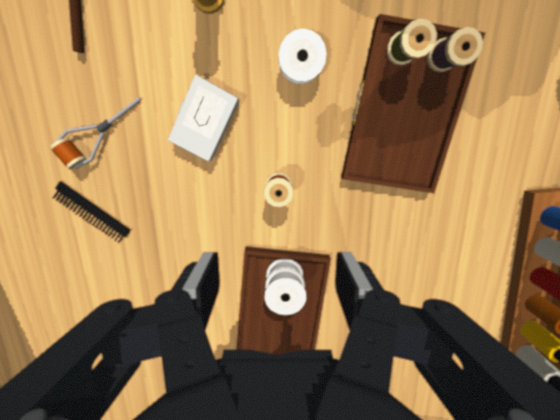

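Emit:
move_arm:
  plan:
    - {"ax":0,"ay":0,"az":0,"x":-3,"y":1.5,"z":36,"gripper":0.3}
    - {"ax":0,"ay":0,"az":0,"x":0,"y":0,"z":36,"gripper":0.3}
    - {"ax":0,"ay":0,"az":0,"x":0,"y":0,"z":36,"gripper":0.3}
    - {"ax":0,"ay":0,"az":0,"x":0,"y":0,"z":24,"gripper":0.3}
    - {"ax":0,"ay":0,"az":0,"x":0,"y":0,"z":16,"gripper":0.3}
    - {"ax":0,"ay":0,"az":0,"x":0,"y":0,"z":0,"gripper":0.3}

```text
time_s: 1.15
eef_pos: [0.506, -0.1986, 0.0503]
tcp_rot: [[-0.001, 1.0, -0.007], [1.0, 0.001, 0.003], [0.003, -0.007, -1.0]]
ft_force: [-1.1, 0.1, -0.4]
width: 0.0595
finger_force: 0.0
```

```bash
python3 -c "
from h import *
s,p,P=look([.504,-.206],.025,.037,.047)
s=arm.read_state();print(s['eef_pos'],s['tcp_rot'],s['joint_pos'],s['dq'])"
```

```text
t 1.15 tcp [ 0.506  -0.1986  0.0503] j6 68.5 2003
mec ((504.2523498535156, -206.5050811767578), 16.11003303527832) mean [ 0.504  -0.2055  0.0412] rect ((503.88751220703125, -206.36221313476562), (31.055227279663086, 31.58159065246582), 8.58802318572998) z 0.041303861064514336
[ 0.50749411 -0.19932754  0.05231321] [[-0.00130428  0.9999898  -0.00432531]
 [ 0.99999685  0.00131354  0.00213906]
 [ 0.00214472 -0.0043225  -0.99998836]] [-2.14576210e+01  2.40926987e+01 -2.08507921e+01  4.53319889e+01
  2.34080725e-02  6.84673271e+01] [-0.21181328 -2.06948441  3.23572355  1.07796421 -0.02620312 -0.07856131]
```

Emit:
move_arm:
  plan:
    - {"ax":0,"ay":0,"az":0,"x":-7,"y":-3,"z":0,"gripper":0.3}
    - {"ax":0,"ay":0,"az":0,"x":0,"y":0,"z":0,"gripper":0.3}
    - {"ax":0,"ay":0,"az":0,"x":0,"y":0,"z":0,"gripper":0.3}

```text
time_s: 1.45
eef_pos: [0.5074, -0.2088, 0.0557]
tcp_rot: [[0.0, 1.0, 0.003], [1.0, -0.0, -0.001], [-0.001, 0.003, -1.0]]
ft_force: [0.7, 0.1, -1.0]
width: 0.0599
finger_force: 0.0
```

```bash
python3 -c "
from h import *
s=arm.read_state();print(s['eef_pos'],s['tcp_rot'],s['joint_pos'],s['dq'])"
```

```text
[ 0.50739125 -0.20879551  0.05571634] [[ 4.64226526e-04  9.99995209e-01  3.06049526e-03]
 [ 9.99999191e-01 -4.60600011e-04 -1.18554220e-03]
 [-1.18412686e-03  3.06104314e-03 -9.99994614e-01]] [-2.23699342e+01  2.38673195e+01 -2.06241494e+01  4.53205216e+01
  3.92211685e-03  6.76565667e+01] [ 0.15385371 -0.02526464 -0.3567768  -0.14538756  0.09026793  0.02706909]
```

Emit:
move_arm:
  plan:
    - {"ax":0,"ay":0,"az":0,"x":2,"y":-3,"z":13,"gripper":0.3}
    - {"ax":0,"ay":0,"az":0,"x":0,"y":0,"z":13,"gripper":0.3}
    - {"ax":0,"ay":0,"az":0,"x":0,"y":0,"z":11,"gripper":0.3}
    - {"ax":0,"ay":0,"az":0,"x":0,"y":0,"z":0,"gripper":0.3}
    - {"ax":0,"ay":0,"az":0,"x":0,"y":0,"z":0,"gripper":0.3}
    - {"ax":0,"ay":0,"az":0,"x":0,"y":0,"z":0,"gripper":0.3}

```text
time_s: 1.95
eef_pos: [0.504, -0.2064, 0.0182]
tcp_rot: [[0.0, 1.0, 0.002], [1.0, -0.0, -0.001], [-0.001, 0.002, -1.0]]
ft_force: [-0.1, 0.0, 0.3]
width: 0.0594
finger_force: 0.0
```

Emit:
move_arm:
  plan:
    - {"ax":0,"ay":0,"az":0,"x":0,"y":0,"z":0,"gripper":0.8}
    - {"ax":0,"ay":0,"az":0,"x":0,"y":0,"z":0,"gripper":0.8}
    - {"ax":0,"ay":0,"az":0,"x":0,"y":0,"z":0,"gripper":0.8}
    - {"ax":0,"ay":0,"az":0,"x":0,"y":0,"z":0,"gripper":0.8}
    - {"ax":0,"ay":0,"az":0,"x":0,"y":0,"z":0,"gripper":0.8}
    - {"ax":0,"ay":0,"az":0,"x":0,"y":0,"z":0,"gripper":0.8}
  squeeze: 25

```text
time_s: 2.45
eef_pos: [0.5039, -0.2063, 0.0179]
tcp_rot: [[-0.0, 1.0, 0.002], [1.0, 0.0, -0.001], [-0.001, 0.002, -1.0]]
ft_force: [-0.6, -0.5, 5.8]
width: 0.0305
finger_force: 24.5
```

Emit:
move_arm:
  plan:
    - {"ax":0,"ay":0,"az":0,"x":0,"y":0,"z":-10,"gripper":0.8}
    - {"ax":0,"ay":0,"az":0,"x":0,"y":0,"z":-35,"gripper":0.8}
    - {"ax":0,"ay":0,"az":0,"x":0,"y":0,"z":-35,"gripper":0.8}
    - {"ax":0,"ay":0,"az":0,"x":8,"y":33,"z":0,"gripper":0.8}
    - {"ax":0,"ay":0,"az":0,"x":8,"y":33,"z":0,"gripper":0.8}
    - {"ax":0,"ay":0,"az":0,"x":8,"y":33,"z":0,"gripper":0.8}
    - {"ax":0,"ay":0,"az":0,"x":7,"y":33,"z":0,"gripper":0.8}
    - {"ax":0,"ay":0,"az":0.085,"x":0,"y":0,"z":0,"gripper":0.8}
    - {"ax":0,"ay":0,"az":0.085,"x":0,"y":0,"z":0,"gripper":0.8}
    - {"ax":0,"ay":0,"az":0,"x":0,"y":0,"z":0,"gripper":0.8}

```text
time_s: 3.28
eef_pos: [0.6353, -0.1745, 0.0967]
tcp_rot: [[0.17, 0.986, -0.001], [0.986, -0.17, 0.0], [0.0, -0.001, -1.0]]
ft_force: [-0.2, 0.2, -0.3]
width: 0.0301
finger_force: 25.0
```

Emit:
move_arm:
  plan:
    - {"ax":0,"ay":0,"az":0,"x":0,"y":0,"z":0,"gripper":0.8}
    - {"ax":0,"ay":0,"az":0,"x":0,"y":0,"z":0,"gripper":0.8}
    - {"ax":0,"ay":0,"az":0,"x":0,"y":0,"z":0,"gripper":0.8}

```text
time_s: 3.53
eef_pos: [0.6346, -0.1752, 0.0972]
tcp_rot: [[0.168, 0.986, -0.0], [0.986, -0.168, 0.0], [0.0, -0.0, -1.0]]
ft_force: [0.3, -0.9, 0.2]
width: 0.0302
finger_force: 25.0
```

```bash
cat > tray.py <<'E'
from h import *
def rim(c,r,a,b,name=None):
    s,p,P=look(c,r,a,b,name);return s,p,P
E
python3 -c "
from h import *
s,p,P=look([.645,-.1215],.105,.010,.018,'w2')
print(s['tcp_rot'].round(4))
for c in ([.6773,-.066],[.633,-.058]):
    k=(np.hypot(*(P[:,:2]-c).T)<.025)&(P[:,2]>.043)&(P[:,2]<.052);print(k.sum(),cv2.minEnclosingCircle((P[k][:,:2]*1000).astype(np.float32)) if k.sum()>9 else '')
"
```

```text
t 3.5333 tcp [ 0.6346 -0.1752  0.0972] j6 84.3 4723
mec ((646.8895263671875, -122.6353759765625), 100.80545806884766) mean [ 0.65   -0.1069  0.0129] rect ((646.428955078125, -122.57698822021484), (170.75518798828125, 111.17247009277344), 80.550537109375) z 0.013025397578490638
[[ 1.684e-01  9.857e-01 -2.000e-04]
 [ 9.857e-01 -1.684e-01  0.000e+00]
 [ 0.000e+00 -2.000e-04 -1.000e+00]]
2215 ((678.0144653320312, -67.05552673339844), 15.980640411376953)
2206 ((634.80859375, -59.94101333618164), 15.983957290649414)
```

View pics/w2.png

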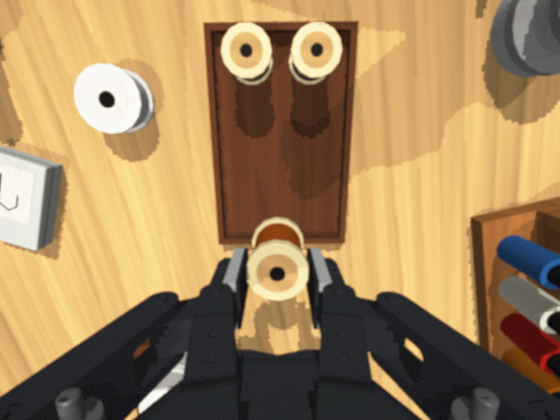

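Emit:
move_arm:
  plan:
    - {"ax":0,"ay":0,"az":0,"x":2,"y":3,"z":25,"gripper":0.8}
    - {"ax":0,"ay":0,"az":0,"x":0,"y":0,"z":25,"gripper":0.8}
    - {"ax":0,"ay":0,"az":0,"x":0,"y":0,"z":14,"gripper":0.8}
    - {"ax":0,"ay":0,"az":0,"x":0,"y":0,"z":5,"gripper":0.8}
    - {"ax":0,"ay":0,"az":0,"x":0,"y":0,"z":2,"gripper":0.8}
    - {"ax":0,"ay":0,"az":0,"x":0,"y":0,"z":1,"gripper":0.8}
    - {"ax":0,"ay":0,"az":0,"x":0,"y":0,"z":0,"gripper":0.8}
    - {"ax":0,"ay":0,"az":0,"x":0,"y":0,"z":0,"gripper":0.8}

```text
time_s: 4.25
eef_pos: [0.6394, -0.1739, 0.0264]
tcp_rot: [[0.169, 0.986, 0.002], [0.986, -0.169, -0.001], [-0.0, 0.002, -1.0]]
ft_force: [0.0, -0.7, -0.6]
width: 0.0302
finger_force: 25.0
```

Emit:
move_arm:
  plan:
    - {"ax":0,"ay":0,"az":0,"x":0,"y":0,"z":1.5,"gripper":0.8}
    - {"ax":0,"ay":0,"az":0,"x":0,"y":0,"z":1,"gripper":0.8}
    - {"ax":0,"ay":0,"az":0,"x":0,"y":0,"z":0,"gripper":0.8}
    - {"ax":0,"ay":0,"az":0,"x":0,"y":0,"z":0,"gripper":0.8}
    - {"ax":0,"ay":0,"az":0,"x":0,"y":0,"z":0,"gripper":0.8}

```text
time_s: 4.67
eef_pos: [0.639, -0.1737, 0.0231]
tcp_rot: [[0.169, 0.986, 0.001], [0.986, -0.169, -0.0], [-0.0, 0.001, -1.0]]
ft_force: [0.3, -1.0, 2.3]
width: 0.0306
finger_force: 25.2
```

Emit:
move_arm:
  plan:
    - {"ax":0,"ay":0,"az":0,"x":0,"y":0,"z":0,"gripper":0.58}
    - {"ax":0,"ay":0,"az":0,"x":0,"y":0,"z":0,"gripper":0.45}
    - {"ax":0,"ay":0,"az":0,"x":0,"y":0,"z":0,"gripper":0.45}
    - {"ax":0,"ay":0,"az":0,"x":0,"y":0,"z":-15,"gripper":0.45}
    - {"ax":0,"ay":0,"az":0,"x":0,"y":0,"z":-30,"gripper":0.45}
    - {"ax":0,"ay":0,"az":0,"x":0,"y":0,"z":-41,"gripper":0.45}
    - {"ax":0,"ay":0,"az":0,"x":0,"y":0,"z":-41,"gripper":0.3}
    - {"ax":0,"ay":0,"az":-0.085,"x":0,"y":0,"z":0,"gripper":0.3}
    - {"ax":0,"ay":0,"az":-0.085,"x":0,"y":0,"z":0,"gripper":0.3}

```text
time_s: 5.42
eef_pos: [0.6408, -0.1742, 0.1535]
tcp_rot: [[-0.004, 1.0, 0.007], [1.0, 0.004, -0.002], [-0.002, 0.007, -1.0]]
ft_force: [0.3, -1.1, -1.2]
width: 0.0601
finger_force: 0.0
```

Emit:
move_arm:
  plan:
    - {"ax":0,"ay":0,"az":0,"x":40,"y":-15,"z":0,"gripper":0.3}
    - {"ax":0,"ay":0,"az":0,"x":40,"y":-15,"z":0,"gripper":0.3}
    - {"ax":0,"ay":0,"az":0,"x":40,"y":-15,"z":0,"gripper":0.3}
    - {"ax":0,"ay":0,"az":0,"x":40,"y":-15,"z":0,"gripper":0.3}
    - {"ax":0,"ay":0,"az":0,"x":40,"y":-15,"z":0,"gripper":0.3}
    - {"ax":0,"ay":0,"az":0,"x":40,"y":-15,"z":0,"gripper":0.3}
    - {"ax":0,"ay":0,"az":0,"x":40,"y":-15,"z":0,"gripper":0.3}
    - {"ax":0,"ay":0,"az":0,"x":40,"y":-15,"z":0,"gripper":0.3}
    - {"ax":0,"ay":0,"az":0,"x":40,"y":-15,"z":0,"gripper":0.3}
    - {"ax":0,"ay":0,"az":0,"x":25,"y":-10,"z":0,"gripper":0.3}

```text
time_s: 6.25
eef_pos: [0.4948, 0.2056, 0.1495]
tcp_rot: [[-0.002, 1.0, -0.001], [1.0, 0.002, 0.001], [0.001, -0.001, -1.0]]
ft_force: [0.5, 0.2, -0.1]
width: 0.0593
finger_force: 0.0
```

Emit:
move_arm:
  plan:
    - {"ax":0,"ay":0,"az":0,"x":0,"y":0,"z":0,"gripper":0.3}
    - {"ax":0,"ay":0,"az":0,"x":0,"y":0,"z":0,"gripper":0.3}
    - {"ax":0,"ay":0,"az":0,"x":0,"y":0,"z":0,"gripper":0.3}

```text
time_s: 6.5
eef_pos: [0.4967, 0.2022, 0.1494]
tcp_rot: [[-0.0, 1.0, -0.0], [1.0, 0.0, -0.001], [-0.001, -0.0, -1.0]]
ft_force: [-0.2, -0.6, -0.1]
width: 0.06
finger_force: 0.0
```

```bash
cat > chk.py <<'E'
from h import *
p,d=imaging.get_image('scene');cv2.imwrite('pics/s_now.png',p)
P,_=cloud('scene',p,d)
for nm,c,h in [('a',[.638,-.174],.047),('b',[.645,-.125],.047),('dish',[.428,.12],.018),('flat',[.5285,-.068],.026),('pot',[.516,.073],.048)]:
    k=(np.hypot(*(P[:,:2]-c).T)<.04)&(abs(P[:,2]-h)<.005);Q=P[k]
    print(nm,len(Q),cv2.minEnclosingCircle((Q[:,:2]*1000).astype(np.float32)) if len(Q)>9 else '',np.median(Q[:,2]) if len(Q) else '')
E
python3 -c "
from h import *
look([.493,.2125],.03,.038,.047)"; python3 chk.py
```

```text
t 6.5 tcp [0.4967 0.2022 0.1494] j6 112.2 924
mec ((492.987060546875, 212.08335876464844), 15.87148380279541) mean [0.493  0.2126 0.0413] rect ((493.2086181640625, 212.19190979003906), (30.801616668701172, 31.03514289855957), 89.54332733154297) z 0.04134213631341993
a 143 ((640.4959106445312, -173.50648498535156), 16.533876419067383) 0.0456354027889776
b 30 ((640.4735107421875, -162.9305419921875), 10.267594337463379) 0.04513327340272194
dish 100 ((430.0865783691406, 119.66790008544922), 31.061647415161133) 0.016149189629843463
flat 293 ((529.3172607421875, -69.49452209472656), 25.226776123046875) 0.024798171827113524
pot 234 ((517.0394287109375, 71.98797607421875), 19.63088035583496) 0.04666916018123035
```

Emit:
move_arm:
  plan:
    - {"ax":0,"ay":0,"az":0,"x":10,"y":-3.5,"z":20,"gripper":0.3}
    - {"ax":0,"ay":0,"az":0,"x":0,"y":0,"z":30,"gripper":0.3}
    - {"ax":0,"ay":0,"az":0,"x":0,"y":0,"z":20,"gripper":0.3}
    - {"ax":0,"ay":0,"az":0,"x":0,"y":0,"z":10,"gripper":0.3}
    - {"ax":0,"ay":0,"az":0,"x":0,"y":0,"z":0,"gripper":0.3}
    - {"ax":0,"ay":0,"az":0,"x":0,"y":0,"z":0,"gripper":0.3}
    - {"ax":0,"ay":0,"az":0,"x":0,"y":0,"z":0,"gripper":0.3}

```text
time_s: 7.18
eef_pos: [0.4945, 0.2125, 0.0707]
tcp_rot: [[0.001, 1.0, 0.002], [1.0, -0.001, 0.001], [0.001, 0.002, -1.0]]
ft_force: [-1.0, 0.1, -0.1]
width: 0.0596
finger_force: 0.0
```

Emit:
move_arm:
  plan:
    - {"ax":0,"ay":0,"az":0,"x":0,"y":-1,"z":18,"gripper":0.3}
    - {"ax":0,"ay":0,"az":0,"x":0,"y":0,"z":18,"gripper":0.3}
    - {"ax":0,"ay":0,"az":0,"x":0,"y":0,"z":10,"gripper":0.3}
    - {"ax":0,"ay":0,"az":0,"x":0,"y":0,"z":6,"gripper":0.3}
    - {"ax":0,"ay":0,"az":0,"x":0,"y":0,"z":0,"gripper":0.3}
    - {"ax":0,"ay":0,"az":0,"x":0,"y":0,"z":0,"gripper":0.3}
    - {"ax":0,"ay":0,"az":0,"x":0,"y":0,"z":0,"gripper":0.3}

```text
time_s: 7.77
eef_pos: [0.4931, 0.2129, 0.0185]
tcp_rot: [[0.0, 1.0, 0.002], [1.0, -0.0, 0.001], [0.001, 0.002, -1.0]]
ft_force: [-0.7, 0.2, 0.6]
width: 0.0594
finger_force: 0.0
```

Emit:
move_arm:
  plan:
    - {"ax":0,"ay":0,"az":0,"x":0,"y":0,"z":0,"gripper":0.8}
    - {"ax":0,"ay":0,"az":0,"x":0,"y":0,"z":0,"gripper":0.8}
    - {"ax":0,"ay":0,"az":0,"x":0,"y":0,"z":0,"gripper":0.8}
    - {"ax":0,"ay":0,"az":0,"x":0,"y":0,"z":0,"gripper":0.8}
    - {"ax":0,"ay":0,"az":0,"x":0,"y":0,"z":0,"gripper":0.8}
    - {"ax":0,"ay":0,"az":0,"x":0,"y":0,"z":-10,"gripper":0.8}
    - {"ax":0,"ay":0,"az":0,"x":0,"y":0,"z":-35,"gripper":0.8}
    - {"ax":0,"ay":0,"az":0,"x":0,"y":0,"z":-40,"gripper":0.8}
    - {"ax":0,"ay":0,"az":0,"x":0,"y":0,"z":-20,"gripper":0.8}
  squeeze: 25

```text
time_s: 8.52
eef_pos: [0.4934, 0.2131, 0.1265]
tcp_rot: [[-0.0, 1.0, 0.003], [1.0, 0.0, 0.002], [0.002, 0.003, -1.0]]
ft_force: [0.2, 0.5, -0.7]
width: 0.0302
finger_force: 25.0
```

Emit:
move_arm:
  plan:
    - {"ax":0,"ay":0,"az":0,"x":-37,"y":17,"z":0,"gripper":0.8}
    - {"ax":0,"ay":0,"az":0,"x":-37,"y":17,"z":0,"gripper":0.8}
    - {"ax":0,"ay":0,"az":0,"x":-37,"y":17,"z":0,"gripper":0.8}
    - {"ax":0,"ay":0,"az":0,"x":-37,"y":17,"z":0,"gripper":0.8}
    - {"ax":0,"ay":0,"az":0,"x":-37,"y":17,"z":0,"gripper":0.8}
    - {"ax":0,"ay":0,"az":0,"x":-37,"y":17,"z":0,"gripper":0.8}
    - {"ax":0,"ay":0,"az":0,"x":-37,"y":17,"z":0,"gripper":0.8}
    - {"ax":0,"ay":0,"az":0,"x":-37,"y":17,"z":0,"gripper":0.8}
    - {"ax":0,"ay":0,"az":0,"x":-37,"y":17,"z":0,"gripper":0.8}

```text
time_s: 9.27
eef_pos: [0.6452, -0.1224, 0.1227]
tcp_rot: [[0.0, 1.0, -0.001], [1.0, -0.0, 0.0], [0.0, -0.001, -1.0]]
ft_force: [0.5, 0.1, -1.3]
width: 0.0308
finger_force: 25.0
```

Emit:
move_arm:
  plan:
    - {"ax":0,"ay":0,"az":0.085,"x":0,"y":0,"z":0,"gripper":0.8}
    - {"ax":0,"ay":0,"az":0.085,"x":0,"y":0,"z":0,"gripper":0.8}
    - {"ax":0,"ay":0,"az":0,"x":0,"y":0,"z":0,"gripper":0.8}
    - {"ax":0,"ay":0,"az":0,"x":0,"y":0,"z":0,"gripper":0.8}
    - {"ax":0,"ay":0,"az":0,"x":0,"y":0,"z":0,"gripper":0.8}

```text
time_s: 9.68
eef_pos: [0.6448, -0.12, 0.1226]
tcp_rot: [[0.167, 0.986, -0.001], [0.986, -0.167, 0.0], [0.0, -0.001, -1.0]]
ft_force: [0.0, 0.8, -0.1]
width: 0.0306
finger_force: 25.0
```

Emit:
move_arm:
  plan:
    - {"ax":0,"ay":0,"az":0,"x":-2.5,"y":1,"z":25,"gripper":0.8}
    - {"ax":0,"ay":0,"az":0,"x":0,"y":0,"z":30,"gripper":0.8}
    - {"ax":0,"ay":0,"az":0,"x":0,"y":0,"z":23,"gripper":0.8}
    - {"ax":0,"ay":0,"az":0,"x":0,"y":0,"z":12,"gripper":0.8}
    - {"ax":0,"ay":0,"az":0,"x":0,"y":0,"z":4,"gripper":0.8}
    - {"ax":0,"ay":0,"az":0,"x":0,"y":0,"z":0,"gripper":0.8}
    - {"ax":0,"ay":0,"az":0,"x":0,"y":0,"z":0,"gripper":0.8}
    - {"ax":0,"ay":0,"az":0,"x":0,"y":0,"z":0,"gripper":0.8}

```text
time_s: 10.35
eef_pos: [0.6471, -0.1231, 0.0301]
tcp_rot: [[0.168, 0.986, 0.003], [0.986, -0.168, -0.001], [-0.0, 0.003, -1.0]]
ft_force: [0.1, 0.2, 0.2]
width: 0.0301
finger_force: 25.0
```

Emit:
move_arm:
  plan:
    - {"ax":0,"ay":0,"az":0,"x":0,"y":0,"z":3,"gripper":0.8}
    - {"ax":0,"ay":0,"az":0,"x":0,"y":0,"z":2,"gripper":0.8}
    - {"ax":0,"ay":0,"az":0,"x":0,"y":0,"z":1,"gripper":0.8}
    - {"ax":0,"ay":0,"az":0,"x":0,"y":0,"z":0,"gripper":0.8}
    - {"ax":0,"ay":0,"az":0,"x":0,"y":0,"z":0,"gripper":0.8}
    - {"ax":0,"ay":0,"az":0,"x":0,"y":0,"z":0,"gripper":0.8}

```text
time_s: 10.85
eef_pos: [0.6464, -0.1232, 0.0233]
tcp_rot: [[0.169, 0.986, 0.001], [0.986, -0.169, -0.0], [0.0, 0.001, -1.0]]
ft_force: [0.5, 0.3, 4.6]
width: 0.0303
finger_force: 25.3
```

Emit:
move_arm:
  plan:
    - {"ax":0,"ay":0,"az":0,"x":0,"y":0,"z":0,"gripper":0.58}
    - {"ax":0,"ay":0,"az":0,"x":0,"y":0,"z":0,"gripper":0.45}
    - {"ax":0,"ay":0,"az":0,"x":0,"y":0,"z":0,"gripper":0.45}
    - {"ax":0,"ay":0,"az":0,"x":0,"y":0,"z":-15,"gripper":0.45}
    - {"ax":0,"ay":0,"az":0,"x":0,"y":0,"z":-30,"gripper":0.45}
    - {"ax":0,"ay":0,"az":0,"x":0,"y":0,"z":-41,"gripper":0.45}
    - {"ax":0,"ay":0,"az":0,"x":0,"y":0,"z":-35,"gripper":0.2}
    - {"ax":0,"ay":0,"az":-0.085,"x":0,"y":0,"z":0,"gripper":0.2}
    - {"ax":0,"ay":0,"az":-0.085,"x":0,"y":0,"z":0,"gripper":0.2}

```text
time_s: 11.6
eef_pos: [0.6479, -0.1235, 0.1468]
tcp_rot: [[-0.004, 1.0, 0.006], [1.0, 0.004, -0.001], [-0.001, 0.006, -1.0]]
ft_force: [-1.0, 0.0, -0.9]
width: 0.0681
finger_force: 0.0
```

Emit:
move_arm:
  plan:
    - {"ax":0,"ay":0,"az":0,"x":14,"y":-30,"z":0,"gripper":0.2}
    - {"ax":0,"ay":0,"az":0,"x":14,"y":-30,"z":0,"gripper":0.2}
    - {"ax":0,"ay":0,"az":0,"x":14,"y":-30,"z":0,"gripper":0.2}
    - {"ax":0,"ay":0,"az":0,"x":14,"y":-28,"z":0,"gripper":0.2}
    - {"ax":0,"ay":0,"az":0,"x":0,"y":0,"z":0,"gripper":0.2}
    - {"ax":0,"ay":0,"az":0,"x":0,"y":0,"z":0,"gripper":0.2}
    - {"ax":0,"ay":0,"az":0,"x":0,"y":0,"z":0,"gripper":0.2}

```text
time_s: 12.18
eef_pos: [0.5287, -0.0672, 0.1438]
tcp_rot: [[-0.0, 1.0, 0.002], [1.0, 0.0, -0.0], [-0.0, 0.002, -1.0]]
ft_force: [0.0, -0.6, 0.4]
width: 0.0683
finger_force: 0.0
```

```bash
python3 -c "
from h import *
s,p,P=look([.5285,-.068],.035,.022,.030)
for c,r,z in ([.6464,-.123],.025,.047),([.639,-.174],.025,.047),([.428,.12],.04,.017):
    k=(np.hypot(*(P[:,:2]-c).T)<r)&(abs(P[:,2]-z)<.004);print(k.sum(),cv2.minEnclosingCircle((P[k][:,:2]*1000).astype(np.float32)) if k.sum()>9 else '', P[k][:,2].mean() if k.sum() else '')
"
```

```text
t 12.1833 tcp [ 0.5287 -0.0672  0.1438] j6 82.8 1875
mec ((528.421630859375, -69.43336486816406), 23.992551803588867) mean [ 0.5286 -0.0686  0.0253] rect ((528.7495727539062, -69.30877685546875), (46.757869720458984, 47.26209259033203), 76.71192169189453) z 0.025312748736559032
843 ((645.8031005859375, -124.2451400756836), 16.369037628173828) 0.04645472047332953
0  
253 ((429.3551940917969, 99.0254898071289), 21.76393699645996) 0.016425992038049557
```

Emit:
move_arm:
  plan:
    - {"ax":0,"ay":0,"az":0,"x":-2,"y":0,"z":30,"gripper":0.2}
    - {"ax":0,"ay":0,"az":0,"x":0,"y":0,"z":35,"gripper":0.2}
    - {"ax":0,"ay":0,"az":0,"x":0,"y":0,"z":30,"gripper":0.2}
    - {"ax":0,"ay":0,"az":0,"x":0,"y":0,"z":18,"gripper":0.2}
    - {"ax":0,"ay":0,"az":0,"x":0,"y":0,"z":8,"gripper":0.2}
    - {"ax":0,"ay":0,"az":0,"x":0,"y":0,"z":0,"gripper":0.2}
    - {"ax":0,"ay":0,"az":0,"x":0,"y":0,"z":0,"gripper":0.2}
    - {"ax":0,"ay":0,"az":0,"x":0,"y":0,"z":0,"gripper":0.2}

```text
time_s: 12.9
eef_pos: [0.5297, -0.0694, 0.0238]
tcp_rot: [[0.0, 1.0, 0.003], [1.0, -0.0, -0.0], [-0.0, 0.003, -1.0]]
ft_force: [0.1, -0.6, 0.7]
width: 0.068
finger_force: 0.0
```

Emit:
move_arm:
  plan:
    - {"ax":0,"ay":0,"az":0,"x":0,"y":-1,"z":6,"gripper":0.2}
    - {"ax":0,"ay":0,"az":0,"x":0,"y":0,"z":3,"gripper":0.2}
    - {"ax":0,"ay":0,"az":0,"x":0,"y":0,"z":0,"gripper":0.2}
    - {"ax":0,"ay":0,"az":0,"x":0,"y":0,"z":0,"gripper":0.2}
    - {"ax":0,"ay":0,"az":0,"x":0,"y":0,"z":0,"gripper":0.6}
    - {"ax":0,"ay":0,"az":0,"x":0,"y":0,"z":0,"gripper":0.6}
    - {"ax":0,"ay":0,"az":0,"x":0,"y":0,"z":0,"gripper":0.6}
    - {"ax":0,"ay":0,"az":0,"x":0,"y":0,"z":0,"gripper":0.6}
    - {"ax":0,"ay":0,"az":0,"x":0,"y":0,"z":0,"gripper":0.6}
  squeeze: 25

```text
time_s: 13.65
eef_pos: [0.5268, -0.0691, 0.0136]
tcp_rot: [[0.0, 1.0, 0.0], [1.0, -0.0, -0.0], [-0.0, 0.0, -1.0]]
ft_force: [0.3, -0.1, 0.4]
width: 0.0343
finger_force: 0.0
```

```bash
python3 -c "
from h import *
s,p,P=look([.5285,-.068],.035,.022,.030,'w3')"
```

```text
t 13.65 tcp [ 0.5268 -0.0691  0.0136] j6 82.5 5031
mec ((526.6557006835938, -68.88809204101562), 25.479101181030273) mean [ 0.5276 -0.0675  0.0254] rect ((529.254638671875, -68.81075286865234), (45.6104850769043, 47.932098388671875), 15.179726600646973) z 0.02537010622689731
```

View pics/w3.png

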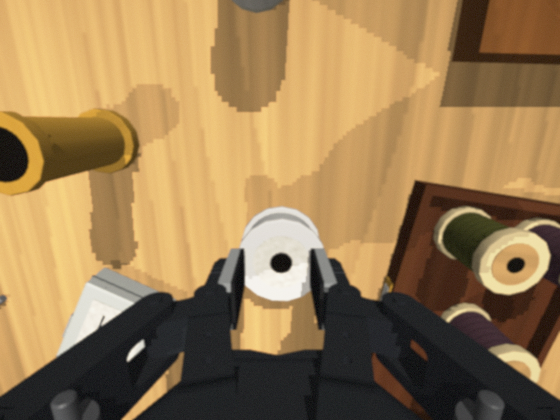

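```bash
python3 -c "
from h import *
s,p,d,T=wrist();P,_=cloud('wrist',p,np.where(d>0,d,1e-6))if 0 else (None,None)
c=imaging.get_calibration('wrist')
v,u=np.mgrid[:420,:560];Q=np.stack([(u-c['cx'])/c['fx']*d,(v-c['cy'])/c['fy']*d,d],-1)@c['mount'][:3,:3].T+c['mount'][:3,3]
print((d==0).sum())
for r in range(220,330,12): print(r,[(k,(Q[r,k]*1000).round().astype(int).tolist()) for k in (225,235,240,246,280,310,316,322)])
"
```

```text
964
220 [(225, [14, -31, 14]), (235, [14, -25, 15]), (240, [14, -22, 15]), (246, [15, -18, 14]), (280, [23, 2, -11]), (310, [15, 20, 11]), (316, [14, 24, 15]), (322, [14, 27, 15])]
232 [(225, [7, -31, 14]), (235, [7, -25, 14]), (240, [6, -22, 15]), (246, [8, -18, 11]), (280, [17, 2, -11]), (310, [16, 17, -11]), (316, [8, 23, 11]), (322, [7, 27, 14])]
244 [(225, [-1, -32, 14]), (235, [-1, -26, 15]), (240, [10, -19, -11]), (246, [10, -16, -12]), (280, [10, 2, -13]), (310, [10, 17, -12]), (316, [10, 21, -11]), (322, [-1, 28, 13])]
256 [(225, [-10, -33, 15]), (235, [10, -20, -26]), (240, [10, -18, -26]), (246, [3, -16, -12]), (280, [3, 2, -11]), (310, [6, 17, -17]), (316, [10, 19, -26]), (322, [9, 22, -25])]
268 [(225, [10, -23, -38]), (235, [10, -18, -38]), (240, [6, -17, -30]), (246, [-4, -16, -12]), (280, [-3, 2, -13]), (310, [0, 17, -19]), (316, [10, 17, -38]), (322, [10, 20, -38])]
280 [(225, [10, -21, -48]), (235, [9, -17, -47]), (240, [0, -17, -31]), (246, [-11, -17, -11]), (280, [-11, 2, -12]), (310, [-6, 17, -20]), (316, [6, 17, -40]), (322, [10, 18, -48])]
292 [(225, [11, -19, -59]), (235, [4, -17, -48]), (240, [-6, -17, -32]), (246, [-35, -20, 14]), (280, [-18, 2, -12]), (310, [-35, 21, 14]), (316, [0, 17, -41]), (322, [6, 18, -51])]
304 [(225, [11, -18, -66]), (235, [0, -17, -49]), (240, [-11, -17, -34]), (246, [-44, -20, 14]), (280, [-44, 2, 14]), (310, [-44, 22, 15]), (316, [-5, 17, -43]), (322, [0, 18, -50])]
316 [(225, [16, -16, -79]), (235, [-6, -17, -50]), (240, [-53, -25, 14]), (246, [-53, -21, 14]), (280, [-53, 2, 14]), (310, [-53, 22, 14]), (316, [-9, 17, -45]), (322, [-5, 19, -50])]
328 [(225, [15, -15, -84]), (235, [-12, -18, -50]), (240, [-63, -25, 14]), (246, [-63, -21, 14]), (280, [-63, 2, 14]), (310, [-62, 22, 14]), (316, [-63, 26, 14]), (322, [-12, 19, -50])]
```

Emit:
move_arm:
  plan:
    - {"ax":0,"ay":0,"az":0,"x":0,"y":0,"z":-20,"gripper":0.6}
    - {"ax":0,"ay":0,"az":0,"x":0,"y":0,"z":-30,"gripper":0.43}
    - {"ax":0,"ay":0,"az":0,"x":0,"y":0,"z":0,"gripper":0.43}
    - {"ax":0,"ay":0,"az":0,"x":0,"y":0,"z":0,"gripper":0.43}
    - {"ax":0,"ay":0,"az":0,"x":0,"y":0,"z":0,"gripper":0.43}

```text
time_s: 14.17
eef_pos: [0.5267, -0.0691, 0.0634]
tcp_rot: [[-0.0, 1.0, 0.0], [1.0, 0.0, -0.0], [-0.0, 0.0, -1.0]]
ft_force: [-0.5, -0.4, -0.2]
width: 0.0487
finger_force: 0.0
```

```bash
cat > tip.py <<'E'
from h import *
s,p,d,T=wrist();c=imaging.get_calibration('wrist')
v,u=np.mgrid[:420,:560];Q=np.stack([(u-c['cx'])/c['fx']*d,(v-c['cy'])/c['fy']*d,d],-1)@c['mount'][:3,:3].T+c['mount'][:3,3]
w=s['width']/2
k=(d>0)&(abs(Q[...,0])<.014)&(abs(Q[...,1])>w-.003)&(abs(Q[...,1])<w+.02)&(Q[...,2]<.01+s['eef_pos'][2]-.04)&(Q[...,2]>-.07)
for sg in(1,-1):
    R=Q[k&(np.sign(Q[...,1])==sg)];print(s['width'],s['eef_pos'],sg,len(R),'tip z pct',(np.percentile(R[:,2],[90,95,98,100])*1000).round(1),'y',(np.percentile(R[R[:,2]>-.03][:,1],[2,50,98])*1000).round(1))
E
python3 tip.py
```

```text
0.04865180140961734 [ 0.52668921 -0.06905183  0.06344044] 1 3847 tip z pct [-28.9 -23.9 -19.8 -13. ] y [23.9 24.3 36.9]
0.04865180140961734 [ 0.52668921 -0.06905183  0.06344044] -1 3758 tip z pct [-28.6 -23.6 -19.8 -13.8] y [-37.3 -24.8 -24.4]
```

Emit:
move_arm:
  plan:
    - {"ax":0,"ay":0,"az":0,"x":0,"y":2,"z":0,"gripper":0.2}
    - {"ax":0,"ay":0,"az":0,"x":0,"y":0,"z":0,"gripper":0.2}
    - {"ax":0,"ay":0,"az":0,"x":0,"y":0,"z":0,"gripper":0.2}
    - {"ax":0,"ay":0,"az":0,"x":0,"y":0,"z":20,"gripper":0.2}
    - {"ax":0,"ay":0,"az":0,"x":0,"y":0,"z":20,"gripper":0.2}
    - {"ax":0,"ay":0,"az":0,"x":0,"y":0,"z":13,"gripper":0.2}
    - {"ax":0,"ay":0,"az":0,"x":0,"y":0,"z":8,"gripper":0.2}
    - {"ax":0,"ay":0,"az":0,"x":0,"y":0,"z":0,"gripper":0.2}
    - {"ax":0,"ay":0,"az":0,"x":0,"y":0,"z":0,"gripper":0.2}
    - {"ax":0,"ay":0,"az":0,"x":0,"y":0,"z":0,"gripper":0.2}

```text
time_s: 15.05
eef_pos: [0.5295, -0.0692, 0.0031]
tcp_rot: [[-0.0, 1.0, 0.001], [1.0, 0.0, -0.0], [-0.0, 0.001, -1.0]]
ft_force: [-0.0, -0.2, 0.3]
width: 0.0682
finger_force: 0.0
```

Emit:
move_arm:
  plan:
    - {"ax":0,"ay":0,"az":0,"x":0,"y":-0.5,"z":8,"gripper":0.2}
    - {"ax":0,"ay":0,"az":0,"x":0,"y":0,"z":4,"gripper":0.2}
    - {"ax":0,"ay":0,"az":0,"x":0,"y":0,"z":0,"gripper":0.2}
    - {"ax":0,"ay":0,"az":0,"x":0,"y":0,"z":0,"gripper":0.2}
    - {"ax":0,"ay":0,"az":0,"x":0,"y":0,"z":0,"gripper":0.2}
    - {"ax":0,"ay":0,"az":0,"x":0,"y":0,"z":0,"gripper":0.6}
    - {"ax":0,"ay":0,"az":0,"x":0,"y":0,"z":0,"gripper":0.6}
    - {"ax":0,"ay":0,"az":0,"x":0,"y":0,"z":0,"gripper":0.6}
    - {"ax":0,"ay":0,"az":0,"x":0,"y":0,"z":0,"gripper":0.6}
  squeeze: 25

```text
time_s: 15.8
eef_pos: [0.5285, -0.0691, -0.009]
tcp_rot: [[-0.0, 1.0, 0.001], [1.0, 0.0, -0.0], [-0.0, 0.001, -1.0]]
ft_force: [-1.3, -1.2, 3.7]
width: 0.0462
finger_force: 25.2
```

Emit:
move_arm:
  plan:
    - {"ax":0,"ay":0,"az":0,"x":0,"y":0,"z":-10,"gripper":0.6}
    - {"ax":0,"ay":0,"az":0,"x":0,"y":0,"z":-35,"gripper":0.6}
    - {"ax":0,"ay":0,"az":0,"x":0,"y":0,"z":-40,"gripper":0.6}
    - {"ax":0,"ay":0,"az":0,"x":0,"y":0,"z":-35,"gripper":0.6}
    - {"ax":0,"ay":0,"az":0,"x":-33,"y":-3,"z":0,"gripper":0.6}
    - {"ax":0,"ay":0,"az":0,"x":-37,"y":-3,"z":0,"gripper":0.6}
    - {"ax":0,"ay":0,"az":0,"x":-37,"y":-3,"z":0,"gripper":0.6}
    - {"ax":0,"ay":0,"az":0,"x":-37,"y":-3,"z":0,"gripper":0.6}
    - {"ax":0,"ay":0,"az":0,"x":-37,"y":-3,"z":0,"gripper":0.6}

```text
time_s: 16.55
eef_pos: [0.5129, -0.2516, 0.1113]
tcp_rot: [[-0.001, 1.0, 0.001], [1.0, 0.001, -0.0], [-0.0, 0.001, -1.0]]
ft_force: [1.1, 0.6, -0.1]
width: 0.0463
finger_force: 26.0
```

Emit:
move_arm:
  plan:
    - {"ax":0,"ay":0,"az":0,"x":-37,"y":-3,"z":0,"gripper":0.6}
    - {"ax":0,"ay":0,"az":0,"x":-37,"y":-3,"z":0,"gripper":0.6}
    - {"ax":0,"ay":0,"az":0,"x":-37,"y":-3,"z":0,"gripper":0.6}
    - {"ax":0,"ay":0,"az":0,"x":-30,"y":-3,"z":0,"gripper":0.6}
    - {"ax":0,"ay":0,"az":0.117,"x":0,"y":0,"z":0,"gripper":0.6}
    - {"ax":0,"ay":0,"az":0,"x":0,"y":0,"z":0,"gripper":0.6}
    - {"ax":0,"ay":0,"az":0,"x":0,"y":0,"z":0,"gripper":0.6}
    - {"ax":0,"ay":0,"az":0,"x":0,"y":0,"z":0,"gripper":0.6}
    - {"ax":0,"ay":0,"az":0,"x":0,"y":0,"z":0,"gripper":0.6}

```text
time_s: 17.3
eef_pos: [0.5013, -0.3899, 0.1107]
tcp_rot: [[0.114, 0.993, -0.0], [0.993, -0.114, 0.0], [0.0, -0.0, -1.0]]
ft_force: [0.0, 0.1, -0.9]
width: 0.0463
finger_force: 26.0
```

```bash
python3 -c "
from h import *
s,p,P=look([.504,-.3755],.108,.010,.018,'w4')
print(s['tcp_rot'].round(3))
for c in ([.509,-.324],):
    k=(np.hypot(*(P[:,:2]-c).T)<.035)&(P[:,2]>.053)&(P[:,2]<.062);print(k.sum(),cv2.minEnclosingCircle((P[k][:,:2]*1000).astype(np.float32)) if k.sum()>9 else '')
"
```

```text
t 17.3 tcp [ 0.5013 -0.3899  0.1107] j6 58.7 3042
mec ((507.04327392578125, -365.2855224609375), 90.30006408691406) mean [ 0.5096 -0.3405  0.013 ] rect ((506.26885986328125, -365.0839538574219), (144.00433349609375, 111.07978820800781), 83.18717193603516) z 0.013048764074493097
[[ 0.114  0.993 -0.   ]
 [ 0.993 -0.114  0.   ]
 [ 0.    -0.    -1.   ]]
3878 ((511.15557861328125, -326.33966064453125), 23.983501434326172)
```

View pics/w4.png

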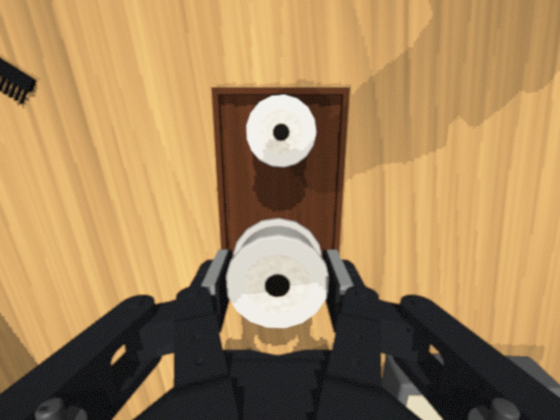

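Emit:
move_arm:
  plan:
    - {"ax":0,"ay":0,"az":0,"x":-12.5,"y":1.5,"z":10,"gripper":0.6}
    - {"ax":0,"ay":0,"az":0,"x":0,"y":0,"z":30,"gripper":0.6}
    - {"ax":0,"ay":0,"az":0,"x":0,"y":0,"z":30,"gripper":0.6}
    - {"ax":0,"ay":0,"az":0,"x":0,"y":0,"z":20,"gripper":0.6}
    - {"ax":0,"ay":0,"az":0,"x":0,"y":0,"z":12,"gripper":0.6}
    - {"ax":0,"ay":0,"az":0,"x":0,"y":0,"z":6,"gripper":0.6}
    - {"ax":0,"ay":0,"az":0,"x":0,"y":0,"z":0,"gripper":0.6}
    - {"ax":0,"ay":0,"az":0,"x":0,"y":0,"z":0,"gripper":0.6}
    - {"ax":0,"ay":0,"az":0,"x":0,"y":0,"z":0,"gripper":0.6}

```text
time_s: 18.1
eef_pos: [0.5022, -0.4044, 0.0036]
tcp_rot: [[0.116, 0.993, 0.002], [0.993, -0.116, -0.001], [-0.001, 0.002, -1.0]]
ft_force: [0.6, -0.6, 0.2]
width: 0.0464
finger_force: 26.0
```

Emit:
move_arm:
  plan:
    - {"ax":0,"ay":0,"az":0,"x":1,"y":0,"z":4,"gripper":0.6}
    - {"ax":0,"ay":0,"az":0,"x":0,"y":0,"z":2,"gripper":0.6}
    - {"ax":0,"ay":0,"az":0,"x":0,"y":0,"z":1,"gripper":0.6}
    - {"ax":0,"ay":0,"az":0,"x":0,"y":0,"z":0,"gripper":0.6}
    - {"ax":0,"ay":0,"az":0,"x":0,"y":0,"z":0,"gripper":0.6}
    - {"ax":0,"ay":0,"az":0,"x":0,"y":0,"z":0,"gripper":0.6}

```text
time_s: 18.6
eef_pos: [0.5016, -0.4028, -0.004]
tcp_rot: [[0.117, 0.993, 0.001], [0.993, -0.117, -0.0], [-0.0, 0.001, -1.0]]
ft_force: [-0.2, 0.5, 3.8]
width: 0.0462
finger_force: 26.1
```

Emit:
move_arm:
  plan:
    - {"ax":0,"ay":0,"az":0,"x":0,"y":0,"z":0,"gripper":0.4}
    - {"ax":0,"ay":0,"az":0,"x":0,"y":0,"z":0,"gripper":0.34}
    - {"ax":0,"ay":0,"az":0,"x":0,"y":0,"z":0,"gripper":0.34}
    - {"ax":0,"ay":0,"az":0,"x":0,"y":0,"z":-10,"gripper":0.34}
    - {"ax":0,"ay":0,"az":0,"x":0,"y":0,"z":-25,"gripper":0.34}
    - {"ax":0,"ay":0,"az":0,"x":0,"y":0,"z":-40,"gripper":0.34}
    - {"ax":0,"ay":0,"az":0,"x":0,"y":0,"z":-40,"gripper":0.34}
    - {"ax":0,"ay":0,"az":0,"x":0,"y":0,"z":-35,"gripper":0.34}
    - {"ax":0,"ay":0,"az":-0.117,"x":0,"y":0,"z":0,"gripper":0.3}

```text
time_s: 19.35
eef_pos: [0.5054, -0.4059, 0.1551]
tcp_rot: [[-0.002, 1.0, 0.012], [1.0, 0.002, -0.009], [-0.009, 0.012, -1.0]]
ft_force: [1.3, -0.4, 1.4]
width: 0.0597
finger_force: 0.0
```

Emit:
move_arm:
  plan:
    - {"ax":0,"ay":0,"az":0,"x":40,"y":1,"z":0,"gripper":0.3}
    - {"ax":0,"ay":0,"az":0,"x":40,"y":1,"z":0,"gripper":0.3}
    - {"ax":0,"ay":0,"az":0,"x":40,"y":1,"z":0,"gripper":0.3}
    - {"ax":0,"ay":0,"az":0,"x":40,"y":1,"z":0,"gripper":0.3}
    - {"ax":0,"ay":0,"az":0,"x":40,"y":1,"z":0,"gripper":0.3}
    - {"ax":0,"ay":0,"az":0,"x":40,"y":1,"z":0,"gripper":0.3}
    - {"ax":0,"ay":0,"az":0,"x":40,"y":1,"z":0,"gripper":0.3}
    - {"ax":0,"ay":0,"az":0,"x":40,"y":2,"z":0,"gripper":0.3}
    - {"ax":0,"ay":0,"az":0,"x":40,"y":2,"z":0,"gripper":0.3}
    - {"ax":0,"ay":0,"az":0,"x":40,"y":2,"z":0,"gripper":0.3}

```text
time_s: 20.18
eef_pos: [0.5142, -0.0008, 0.1464]
tcp_rot: [[0.0, 1.0, 0.001], [1.0, -0.0, -0.0], [-0.0, 0.001, -1.0]]
ft_force: [1.2, -0.6, -0.3]
width: 0.0598
finger_force: 0.0
```

Emit:
move_arm:
  plan:
    - {"ax":0,"ay":0,"az":0,"x":38,"y":1,"z":0,"gripper":0.3}
    - {"ax":0,"ay":0,"az":0,"x":38,"y":1,"z":0,"gripper":0.3}
    - {"ax":0,"ay":0,"az":0,"x":0,"y":0,"z":0,"gripper":0.3}
    - {"ax":0,"ay":0,"az":0,"x":0,"y":0,"z":0,"gripper":0.3}
    - {"ax":0,"ay":0,"az":0,"x":0,"y":0,"z":0,"gripper":0.3}
    - {"ax":0,"ay":0,"az":0,"x":0,"y":0,"z":0,"gripper":0.3}

```text
time_s: 20.68
eef_pos: [0.5163, 0.0723, 0.1458]
tcp_rot: [[0.001, 1.0, 0.0], [1.0, -0.001, -0.0], [-0.0, 0.0, -1.0]]
ft_force: [-0.4, -0.2, 0.1]
width: 0.0597
finger_force: 0.0
```

```bash
python3 -c "
from h import *
s,p,P=look([.516,.073],.032,.043,.053)
def mec(c,r,z):
    k=(np.hypot(*(P[:,:2]-c).T)<r)&(abs(P[:,2]-z)<.004);print(k.sum(),cv2.minEnclosingCircle((P[k][:,:2]*1000).astype(np.float32)) if k.sum()>9 else '')
mec([.664,.1525],.03,.054); mec([.6625,.0725],.032,.005)
p,d=imaging.get_image('scene');P,_=cloud('scene',p,d);mec([.502,-.403],.04,.031);mec([.5112,-.3263],.04,.057);mec([.6464,-.123],.025,.046);mec([.428,.12],.04,.017)
"; python3 tip.py
```

```text
t 20.6833 tcp [0.5163 0.0723 0.1458] j6 98.1 1378
mec ((516.6658325195312, 70.97764587402344), 19.683183670043945) mean [0.5167 0.0718 0.0471] rect ((516.541259765625, 71.165283203125), (37.627342224121094, 37.918128967285156), 0.9211650490760803) z 0.04719845510453238
1926 ((664.3524169921875, 150.65109252929688), 19.966861724853516)
2013 ((664.0615234375, 69.98302459716797), 27.757366180419922)
194 ((500.1921691894531, -400.7427978515625), 25.694002151489258)
213 ((511.7322082519531, -324.6221008300781), 24.87234115600586)
153 ((647.4580078125, -122.83377838134766), 16.40220069885254)
139 ((429.7155456542969, 120.9031982421875), 31.78778839111328)
0.05992756073199622 [0.51636409 0.07196444 0.14562747] 1 3438 tip z pct [-28.8 -24.6 -21.2 -16.5] y [29.5 29.8 41.9]
0.05992756073199622 [0.51636409 0.07196444 0.14562747] -1 3478 tip z pct [-28.8 -24.7 -21.  -16.4] y [-42.6 -30.2 -29.9]
```

Emit:
move_arm:
  plan:
    - {"ax":0,"ay":0,"az":0,"x":-1,"y":0,"z":30,"gripper":0.3}
    - {"ax":0,"ay":0,"az":0,"x":0,"y":0,"z":35,"gripper":0.3}
    - {"ax":0,"ay":0,"az":0,"x":0,"y":0,"z":30,"gripper":0.3}
    - {"ax":0,"ay":0,"az":0,"x":0,"y":0,"z":18,"gripper":0.3}
    - {"ax":0,"ay":0,"az":0,"x":0,"y":0,"z":8,"gripper":0.3}
    - {"ax":0,"ay":0,"az":0,"x":0,"y":0,"z":0,"gripper":0.3}
    - {"ax":0,"ay":0,"az":0,"x":0,"y":0,"z":0,"gripper":0.3}
    - {"ax":0,"ay":0,"az":0,"x":0,"y":0,"z":0,"gripper":0.3}

```text
time_s: 21.5
eef_pos: [0.5179, 0.0722, 0.0259]
tcp_rot: [[0.001, 1.0, 0.003], [1.0, -0.001, 0.0], [0.0, 0.003, -1.0]]
ft_force: [1.6, -0.6, -0.2]
width: 0.0596
finger_force: 0.0
```

Emit:
move_arm:
  plan:
    - {"ax":0,"ay":0,"az":0,"x":-1,"y":-0.5,"z":6,"gripper":0.3}
    - {"ax":0,"ay":0,"az":0,"x":0,"y":0,"z":2.5,"gripper":0.3}
    - {"ax":0,"ay":0,"az":0,"x":0,"y":0,"z":0,"gripper":0.3}
    - {"ax":0,"ay":0,"az":0,"x":0,"y":0,"z":0,"gripper":0.3}
    - {"ax":0,"ay":0,"az":0,"x":0,"y":0,"z":0,"gripper":0.7}
    - {"ax":0,"ay":0,"az":0,"x":0,"y":0,"z":0,"gripper":0.7}
    - {"ax":0,"ay":0,"az":0,"x":0,"y":0,"z":0,"gripper":0.7}
    - {"ax":0,"ay":0,"az":0,"x":0,"y":0,"z":0,"gripper":0.7}
    - {"ax":0,"ay":0,"az":0,"x":0,"y":0,"z":0,"gripper":0.7}
  squeeze: 25

```text
time_s: 22.25
eef_pos: [0.5161, 0.0714, 0.0163]
tcp_rot: [[-0.0, 1.0, 0.0], [1.0, 0.0, 0.0], [0.0, 0.0, -1.0]]
ft_force: [-0.2, -0.7, 2.4]
width: 0.0369
finger_force: 24.8
```

Emit:
move_arm:
  plan:
    - {"ax":0,"ay":0,"az":0,"x":0,"y":0,"z":-10,"gripper":0.7}
    - {"ax":0,"ay":0,"az":0,"x":0,"y":0,"z":-35,"gripper":0.7}
    - {"ax":0,"ay":0,"az":0,"x":0,"y":0,"z":-35,"gripper":0.7}
    - {"ax":0,"ay":0,"az":0.02,"x":0,"y":37,"z":0,"gripper":0.7}
    - {"ax":0,"ay":0,"az":0,"x":0,"y":37,"z":0,"gripper":0.7}
    - {"ax":0,"ay":0,"az":0,"x":0,"y":37,"z":0,"gripper":0.7}
    - {"ax":0,"ay":0,"az":0,"x":0,"y":37,"z":0,"gripper":0.7}
    - {"ax":0,"ay":0,"az":0,"x":0,"y":0,"z":0,"gripper":0.7}
    - {"ax":0,"ay":0,"az":0,"x":0,"y":0,"z":0,"gripper":0.7}
    - {"ax":0,"ay":0,"az":0,"x":0,"y":0,"z":0,"gripper":0.7}

```text
time_s: 23.08
eef_pos: [0.6628, 0.069, 0.0954]
tcp_rot: [[0.02, 1.0, -0.002], [1.0, -0.02, -0.0], [-0.0, -0.002, -1.0]]
ft_force: [-0.3, 0.1, -0.2]
width: 0.037
finger_force: 25.6
```

Emit:
move_arm:
  plan:
    - {"ax":0,"ay":0,"az":0,"x":1,"y":0.5,"z":20,"gripper":0.7}
    - {"ax":0,"ay":0,"az":0,"x":0,"y":0,"z":25,"gripper":0.7}
    - {"ax":0,"ay":0,"az":0,"x":0,"y":0,"z":15,"gripper":0.7}
    - {"ax":0,"ay":0,"az":0,"x":0,"y":0,"z":6,"gripper":0.7}
    - {"ax":0,"ay":0,"az":0,"x":0,"y":0,"z":0,"gripper":0.7}
    - {"ax":0,"ay":0,"az":0,"x":0,"y":0,"z":0,"gripper":0.7}
    - {"ax":0,"ay":0,"az":0,"x":0,"y":0,"z":0,"gripper":0.7}

```text
time_s: 23.67
eef_pos: [0.665, 0.0702, 0.0317]
tcp_rot: [[0.02, 1.0, 0.002], [1.0, -0.02, 0.0], [0.0, 0.002, -1.0]]
ft_force: [-0.0, 0.1, -1.5]
width: 0.0369
finger_force: 25.6
```

Emit:
move_arm:
  plan:
    - {"ax":0,"ay":0,"az":0,"x":0,"y":0,"z":5,"gripper":0.7}
    - {"ax":0,"ay":0,"az":0,"x":0,"y":0,"z":3,"gripper":0.7}
    - {"ax":0,"ay":0,"az":0,"x":0,"y":0,"z":1,"gripper":0.7}
    - {"ax":0,"ay":0,"az":0,"x":0,"y":0,"z":0,"gripper":0.7}
    - {"ax":0,"ay":0,"az":0,"x":0,"y":0,"z":0,"gripper":0.7}
    - {"ax":0,"ay":0,"az":0,"x":0,"y":0,"z":0,"gripper":0.7}

```text
time_s: 24.17
eef_pos: [0.6653, 0.0702, 0.0224]
tcp_rot: [[0.02, 1.0, 0.002], [1.0, -0.02, 0.0], [0.0, 0.002, -1.0]]
ft_force: [0.4, -0.1, 5.9]
width: 0.037
finger_force: 26.0
```

Emit:
move_arm:
  plan:
    - {"ax":0,"ay":0,"az":0,"x":0,"y":0,"z":0,"gripper":0.5}
    - {"ax":0,"ay":0,"az":0,"x":0,"y":0,"z":0,"gripper":0.35}
    - {"ax":0,"ay":0,"az":0,"x":0,"y":0,"z":0,"gripper":0.35}
    - {"ax":0,"ay":0,"az":0,"x":0,"y":0,"z":-10,"gripper":0.35}
    - {"ax":0,"ay":0,"az":0,"x":0,"y":0,"z":-25,"gripper":0.35}
    - {"ax":0,"ay":0,"az":0,"x":0,"y":0,"z":-40,"gripper":0.35}
    - {"ax":0,"ay":0,"az":-0.02,"x":0,"y":0,"z":-40,"gripper":0.15}
    - {"ax":0,"ay":0,"az":0,"x":0,"y":0,"z":-20,"gripper":0.15}

```text
time_s: 24.83
eef_pos: [0.6665, 0.0703, 0.1618]
tcp_rot: [[-0.001, 1.0, 0.007], [1.0, 0.001, 0.001], [0.001, 0.007, -1.0]]
ft_force: [0.5, 0.3, 0.6]
width: 0.0724
finger_force: 0.0
```

Emit:
move_arm:
  plan:
    - {"ax":0,"ay":0,"az":0,"x":-25,"y":-30,"z":0,"gripper":0.15}
    - {"ax":0,"ay":0,"az":0,"x":-25,"y":-31,"z":0,"gripper":0.15}
    - {"ax":0,"ay":0,"az":0,"x":-25,"y":-31,"z":0,"gripper":0.15}
    - {"ax":0,"ay":0,"az":0,"x":-25,"y":-31,"z":0,"gripper":0.15}
    - {"ax":0,"ay":0,"az":0,"x":-25,"y":-31,"z":0,"gripper":0.15}
    - {"ax":0,"ay":0,"az":0,"x":-25,"y":-31,"z":0,"gripper":0.15}
    - {"ax":0,"ay":0,"az":0,"x":-25,"y":-31,"z":0,"gripper":0.15}
    - {"ax":0,"ay":0,"az":0,"x":-25,"y":-31,"z":0,"gripper":0.15}

```text
time_s: 25.5
eef_pos: [0.4158, -0.1307, 0.1566]
tcp_rot: [[-0.001, 1.0, 0.001], [1.0, 0.001, -0.0], [-0.0, 0.001, -1.0]]
ft_force: [-0.2, 0.3, 0.1]
width: 0.0726
finger_force: 0.0
```

Emit:
move_arm:
  plan:
    - {"ax":0,"ay":0,"az":0.12,"x":0,"y":0,"z":0,"gripper":0.15}
    - {"ax":0,"ay":0,"az":0.12,"x":0,"y":0,"z":0,"gripper":0.15}
    - {"ax":0,"ay":0,"az":0.12,"x":0,"y":0,"z":0,"gripper":0.15}
    - {"ax":0,"ay":0,"az":0.12,"x":0,"y":0,"z":0,"gripper":0.15}
    - {"ax":0,"ay":0,"az":0,"x":0,"y":0,"z":0,"gripper":0.15}
    - {"ax":0,"ay":0,"az":0,"x":0,"y":0,"z":0,"gripper":0.15}
    - {"ax":0,"ay":0,"az":0,"x":0,"y":0,"z":0,"gripper":0.15}
    - {"ax":0,"ay":0,"az":0,"x":0,"y":0,"z":0,"gripper":0.15}

```text
time_s: 26.17
eef_pos: [0.4175, -0.1298, 0.1562]
tcp_rot: [[0.46, 0.888, 0.0], [0.888, -0.46, -0.0], [0.0, 0.0, -1.0]]
ft_force: [0.1, 1.0, 0.6]
width: 0.0723
finger_force: 0.0
```

```bash
python3 -c "
from h import *
s,p,P=look([.421,-.1285],.05,.016,.024,'w5');print(s['tcp_rot'].round(3))
p,d=imaging.get_image('scene');cv2.imwrite('pics/s5.png',p[80:330,140:500]);P,_=cloud('scene',p,d)
def mec(c,r,z):
    k=(np.hypot(*(P[:,:2]-c).T)<r)&(abs(P[:,2]-z)<.004);print(k.sum(),cv2.minEnclosingCircle((P[k][:,:2]*1000).astype(np.float32)) if k.sum()>9 else '')
mec([.665,.07],.03,.054);mec([.428,.12],.04,.017)
"; python3 tip.py
```

```text
t 26.1667 tcp [ 0.4175 -0.1298  0.1562] j6 100.1 3580
mec ((421.73565673828125, -129.86314392089844), 44.421897888183594) mean [ 0.4225 -0.1285  0.0193] rect ((421.01904296875, -129.71026611328125), (76.13800811767578, 51.43009948730469), 61.21660614013672) z 0.0192720170147041
[[ 0.46   0.888  0.   ]
 [ 0.888 -0.46  -0.   ]
 [ 0.     0.    -1.   ]]
277 ((666.6620483398438, 70.83483123779297), 19.674095153808594)
144 ((429.2883605957031, 120.51781463623047), 31.752208709716797)
0.07287361726323578 [ 0.41741884 -0.12983549  0.15602856] 1 3050 tip z pct [-30.  -26.6 -23.6 -19.9] y [36.3 36.6 47.7]
0.07287361726323578 [ 0.41741884 -0.12983549  0.15602856] -1 3101 tip z pct [-30.  -26.3 -23.5 -19.8] y [-47.4 -36.2 -35.8]
```

View pics/w5.png

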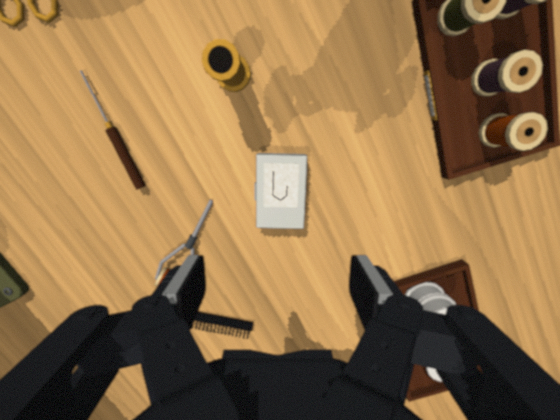

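Emit:
move_arm:
  plan:
    - {"ax":0,"ay":0,"az":0.024,"x":1.5,"y":2.5,"z":25,"gripper":0.15}
    - {"ax":0,"ay":0,"az":0,"x":0,"y":0,"z":35,"gripper":0.15}
    - {"ax":0,"ay":0,"az":0,"x":0,"y":0,"z":35,"gripper":0.15}
    - {"ax":0,"ay":0,"az":0,"x":0,"y":0,"z":30,"gripper":0.15}
    - {"ax":0,"ay":0,"az":0,"x":0,"y":0,"z":18,"gripper":0.15}
    - {"ax":0,"ay":0,"az":0,"x":0,"y":0,"z":8,"gripper":0.15}
    - {"ax":0,"ay":0,"az":0,"x":0,"y":0,"z":0,"gripper":0.15}
    - {"ax":0,"ay":0,"az":0,"x":0,"y":0,"z":0,"gripper":0.15}
    - {"ax":0,"ay":0,"az":0,"x":0,"y":0,"z":0,"gripper":0.15}

```text
time_s: 27.07
eef_pos: [0.4217, -0.1301, 0.0062]
tcp_rot: [[0.483, 0.876, 0.002], [0.876, -0.483, -0.001], [0.0, 0.002, -1.0]]
ft_force: [0.3, 0.6, 0.5]
width: 0.0722
finger_force: 0.0
```

Emit:
move_arm:
  plan:
    - {"ax":0,"ay":0,"az":0,"x":0,"y":-0.5,"z":10,"gripper":0.15}
    - {"ax":0,"ay":0,"az":0,"x":0,"y":0,"z":5,"gripper":0.15}
    - {"ax":0,"ay":0,"az":0,"x":0,"y":0,"z":0,"gripper":0.15}
    - {"ax":0,"ay":0,"az":0,"x":0,"y":0,"z":0,"gripper":0.15}
    - {"ax":0,"ay":0,"az":0,"x":0,"y":0,"z":0,"gripper":0.6}
    - {"ax":0,"ay":0,"az":0,"x":0,"y":0,"z":0,"gripper":0.6}
    - {"ax":0,"ay":0,"az":0,"x":0,"y":0,"z":0,"gripper":0.6}
    - {"ax":0,"ay":0,"az":0,"x":0,"y":0,"z":0,"gripper":0.6}
    - {"ax":0,"ay":0,"az":0,"x":0,"y":0,"z":0,"gripper":0.6}
  squeeze: 30

```text
time_s: 27.82
eef_pos: [0.4204, -0.1297, -0.0093]
tcp_rot: [[0.483, 0.876, 0.001], [0.876, -0.483, -0.0], [0.0, 0.001, -1.0]]
ft_force: [-1.2, 0.1, 6.4]
width: 0.0493
finger_force: 31.3
```

Emit:
move_arm:
  plan:
    - {"ax":0,"ay":0,"az":0,"x":0,"y":0,"z":-10,"gripper":0.6}
    - {"ax":0,"ay":0,"az":0,"x":0,"y":0,"z":-35,"gripper":0.6}
    - {"ax":0,"ay":0,"az":0,"x":0,"y":0,"z":-40,"gripper":0.6}
    - {"ax":0,"ay":0,"az":0,"x":0,"y":0,"z":-40,"gripper":0.6}
    - {"ax":0,"ay":0,"az":0,"x":0,"y":0,"z":-35,"gripper":0.6}
    - {"ax":0,"ay":0,"az":-0.113,"x":0,"y":0,"z":0,"gripper":0.6}
    - {"ax":0,"ay":0,"az":-0.113,"x":0,"y":0,"z":0,"gripper":0.6}
    - {"ax":0,"ay":0,"az":-0.113,"x":0,"y":0,"z":0,"gripper":0.6}
    - {"ax":0,"ay":0,"az":-0.113,"x":0,"y":0,"z":0,"gripper":0.6}

```text
time_s: 28.57
eef_pos: [0.4197, -0.1294, 0.1503]
tcp_rot: [[0.046, 0.999, 0.0], [0.999, -0.046, -0.0], [-0.0, 0.0, -1.0]]
ft_force: [-0.5, -0.1, -0.4]
width: 0.0493
finger_force: 31.7
```

Emit:
move_arm:
  plan:
    - {"ax":0,"ay":0,"az":0,"x":38,"y":4.5,"z":0,"gripper":0.6}
    - {"ax":0,"ay":0,"az":0,"x":38,"y":4.5,"z":0,"gripper":0.6}
    - {"ax":0,"ay":0,"az":0,"x":38,"y":4.5,"z":0,"gripper":0.6}
    - {"ax":0,"ay":0,"az":0,"x":38,"y":4.5,"z":0,"gripper":0.6}
    - {"ax":0,"ay":0,"az":0,"x":38,"y":4.5,"z":0,"gripper":0.6}
    - {"ax":0,"ay":0,"az":0,"x":38,"y":4.5,"z":0,"gripper":0.6}
    - {"ax":0,"ay":0,"az":0,"x":38,"y":4.5,"z":0,"gripper":0.6}
    - {"ax":0,"ay":0,"az":0,"x":38,"y":4.5,"z":0,"gripper":0.6}
    - {"ax":0,"ay":0,"az":0,"x":38,"y":4.5,"z":0,"gripper":0.6}
    - {"ax":0,"ay":0,"az":0,"x":38,"y":4.5,"z":0,"gripper":0.6}

```text
time_s: 29.4
eef_pos: [0.4842, 0.2496, 0.1498]
tcp_rot: [[0.052, 0.999, -0.0], [0.999, -0.052, -0.0], [-0.0, -0.0, -1.0]]
ft_force: [0.6, -1.0, -0.2]
width: 0.049
finger_force: 31.7
```

Emit:
move_arm:
  plan:
    - {"ax":0,"ay":0,"az":0,"x":0,"y":0,"z":0,"gripper":0.6}
    - {"ax":0,"ay":0,"az":0,"x":0,"y":0,"z":0,"gripper":0.6}
    - {"ax":0,"ay":0,"az":0,"x":0,"y":0,"z":0,"gripper":0.6}
    - {"ax":0,"ay":0,"az":0,"x":0,"y":0,"z":0,"gripper":0.6}

```text
time_s: 29.73
eef_pos: [0.4839, 0.2464, 0.1497]
tcp_rot: [[0.053, 0.999, -0.001], [0.999, -0.053, -0.001], [-0.001, -0.001, -1.0]]
ft_force: [0.0, -0.1, 0.4]
width: 0.049
finger_force: 31.7
```

```bash
python3 -c "
from h import *
s,p,P=look([.492,.363],.055,.045,.062,'w6');print(s['tcp_rot'].round(4))
look([.492,.363],.065,.019,.028)
# held box top in tool frame
Q=(P-s['eef_pos'])@s['tcp_rot'];k=(abs(Q[:,2]+.0107)<.004)&(abs(Q[:,0])<.05)&(abs(Q[:,1])<.035)
print(k.sum(),cv2.minAreaRect((Q[k][:,:2]*1000).astype(np.float32)),np.median(Q[k][:,2]))
"
```

```text
t 29.7333 tcp [0.4839 0.2464 0.1497] j6 120.0 7018
mec ((492.1923522949219, 361.26141357421875), 44.95680618286133) mean [0.4925 0.3632 0.0523] rect ((491.70037841796875, 361.46124267578125), (75.95439147949219, 52.064476013183594), 86.96040344238281) z 0.052362090232855485
[[ 0.053   0.9986 -0.0013]
 [ 0.9986 -0.053  -0.001 ]
 [-0.0011 -0.0012 -1.    ]]
t 29.7833 tcp [0.484  0.2463 0.1499] j6 120.0 2144
mec ((493.2512512207031, 361.670654296875), 57.524845123291016) mean [0.4942 0.3537 0.0231] rect ((493.2342529296875, 361.8282775878906), (93.72262573242188, 68.16150665283203), 86.96440887451172) z 0.02308691254002826
249 ((37.968929290771484, -0.07407188415527344), (0.6576336622238159, 48.48712158203125), 0.09645963460206985) -0.01197981897214347
```

View pics/w6.png

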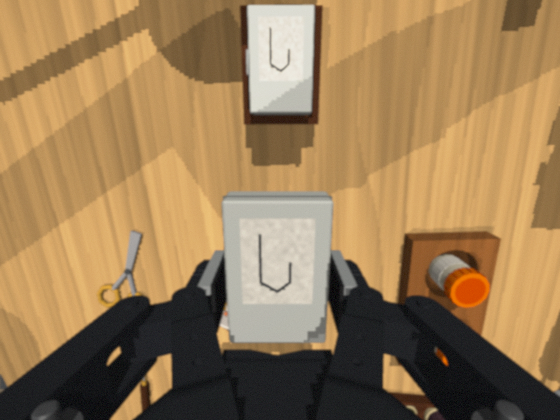

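Emit:
move_arm:
  plan:
    - {"ax":0,"ay":0,"az":0,"x":38,"y":0.5,"z":0,"gripper":0.6}
    - {"ax":0,"ay":0,"az":0,"x":38,"y":0.5,"z":0,"gripper":0.6}
    - {"ax":0,"ay":0,"az":0,"x":38,"y":0.5,"z":0,"gripper":0.6}
    - {"ax":0,"ay":0,"az":0,"x":4,"y":0,"z":20,"gripper":0.6}
    - {"ax":0,"ay":0,"az":0,"x":0,"y":0,"z":35,"gripper":0.6}
    - {"ax":0,"ay":0,"az":0,"x":0,"y":0,"z":25,"gripper":0.6}
    - {"ax":0,"ay":0,"az":0,"x":0,"y":0,"z":12,"gripper":0.6}
    - {"ax":0,"ay":0,"az":0,"x":0,"y":0,"z":0,"gripper":0.6}
    - {"ax":0,"ay":0,"az":0,"x":0,"y":0,"z":0,"gripper":0.6}
    - {"ax":0,"ay":0,"az":0,"x":0,"y":0,"z":0,"gripper":0.6}

```text
time_s: 30.67
eef_pos: [0.4933, 0.3653, 0.0593]
tcp_rot: [[0.053, 0.999, 0.002], [0.999, -0.053, 0.001], [0.001, 0.002, -1.0]]
ft_force: [0.6, 0.4, -0.5]
width: 0.0492
finger_force: 31.7
```

Emit:
move_arm:
  plan:
    - {"ax":0,"ay":0,"az":0,"x":0,"y":0,"z":0,"gripper":0.6}
    - {"ax":0,"ay":0,"az":0,"x":0,"y":0,"z":0,"gripper":0.6}
    - {"ax":0,"ay":0,"az":0,"x":0,"y":0,"z":0,"gripper":0.6}

```text
time_s: 30.92
eef_pos: [0.493, 0.3659, 0.0593]
tcp_rot: [[0.052, 0.999, 0.002], [0.999, -0.052, 0.001], [0.001, 0.002, -1.0]]
ft_force: [-0.2, 0.3, -0.1]
width: 0.0491
finger_force: 31.7
```

Emit:
move_arm:
  plan:
    - {"ax":0,"ay":0,"az":0,"x":-4,"y":-0.5,"z":6,"gripper":0.6}
    - {"ax":0,"ay":0,"az":0,"x":0,"y":0,"z":5,"gripper":0.6}
    - {"ax":0,"ay":0,"az":0,"x":0,"y":0,"z":0,"gripper":0.6}
    - {"ax":0,"ay":0,"az":0,"x":0,"y":0,"z":0,"gripper":0.6}
    - {"ax":0,"ay":0,"az":0,"x":0,"y":0,"z":0,"gripper":0.6}
    - {"ax":0,"ay":0,"az":0,"x":0,"y":0,"z":0,"gripper":0.6}

```text
time_s: 31.42
eef_pos: [0.4916, 0.3616, 0.047]
tcp_rot: [[0.052, 0.999, 0.0], [0.999, -0.052, 0.0], [0.0, 0.0, -1.0]]
ft_force: [-0.4, -0.2, -0.7]
width: 0.0489
finger_force: 31.7
```

Emit:
move_arm:
  plan:
    - {"ax":0,"ay":0,"az":0,"x":0,"y":0.5,"z":1.5,"gripper":0.6}
    - {"ax":0,"ay":0,"az":0,"x":0,"y":0,"z":1,"gripper":0.6}
    - {"ax":0,"ay":0,"az":0,"x":0,"y":0,"z":0.5,"gripper":0.6}
    - {"ax":0,"ay":0,"az":0,"x":0,"y":0,"z":0,"gripper":0.6}
    - {"ax":0,"ay":0,"az":0,"x":0,"y":0,"z":0,"gripper":0.6}
    - {"ax":0,"ay":0,"az":0,"x":0,"y":0,"z":0,"gripper":0.6}

```text
time_s: 31.92
eef_pos: [0.492, 0.3614, 0.044]
tcp_rot: [[0.052, 0.999, -0.0], [0.999, -0.052, -0.0], [-0.0, -0.0, -1.0]]
ft_force: [0.1, -0.4, -0.4]
width: 0.0491
finger_force: 31.7
```

Emit:
move_arm:
  plan:
    - {"ax":0,"ay":0,"az":0,"x":0,"y":0,"z":0.7,"gripper":0.6}
    - {"ax":0,"ay":0,"az":0,"x":0,"y":0,"z":0,"gripper":0.6}
    - {"ax":0,"ay":0,"az":0,"x":0,"y":0,"z":0,"gripper":0.6}
    - {"ax":0,"ay":0,"az":0,"x":0,"y":0,"z":0,"gripper":0.6}

```text
time_s: 32.25
eef_pos: [0.492, 0.3615, 0.0439]
tcp_rot: [[0.052, 0.999, 0.0], [0.999, -0.052, 0.0], [0.0, 0.0, -1.0]]
ft_force: [-1.7, -0.5, 5.1]
width: 0.0493
finger_force: 32.4
```

Contact felt (5 N). Release slowly, rise and check.

Emit:
move_arm:
  plan:
    - {"ax":0,"ay":0,"az":0,"x":0,"y":0,"z":0,"gripper":0.38}
    - {"ax":0,"ay":0,"az":0,"x":0,"y":0,"z":0,"gripper":0.3}
    - {"ax":0,"ay":0,"az":0,"x":0,"y":0,"z":0,"gripper":0.2}
    - {"ax":0,"ay":0,"az":0,"x":0,"y":0,"z":0,"gripper":0.2}
    - {"ax":0,"ay":0,"az":0,"x":0,"y":0,"z":-10,"gripper":0.2}
    - {"ax":0,"ay":0,"az":0,"x":0,"y":0,"z":-30,"gripper":0.2}
    - {"ax":0,"ay":0,"az":0,"x":0,"y":0,"z":-40,"gripper":0.2}
    - {"ax":0,"ay":0,"az":0,"x":0,"y":0,"z":-40,"gripper":0.2}

```text
time_s: 32.92
eef_pos: [0.491, 0.3607, 0.1642]
tcp_rot: [[0.052, 0.999, -0.002], [0.999, -0.052, -0.002], [-0.002, -0.002, -1.0]]
ft_force: [1.2, 0.9, -0.5]
width: 0.068
finger_force: 0.0
```

Emit:
move_arm:
  plan:
    - {"ax":0,"ay":0,"az":0,"x":-40,"y":0,"z":0,"gripper":0.2}
    - {"ax":0,"ay":0,"az":0,"x":-40,"y":0,"z":0,"gripper":0.2}
    - {"ax":0,"ay":0,"az":0,"x":-40,"y":0,"z":0,"gripper":0.2}
    - {"ax":0,"ay":0,"az":0,"x":0,"y":0,"z":0,"gripper":0.2}
    - {"ax":0,"ay":0,"az":0,"x":0,"y":0,"z":0,"gripper":0.2}
    - {"ax":0,"ay":0,"az":0,"x":0,"y":0,"z":0,"gripper":0.2}
    - {"ax":0,"ay":0,"az":0,"x":0,"y":0,"z":0,"gripper":0.2}

```text
time_s: 33.5
eef_pos: [0.4862, 0.2426, 0.1637]
tcp_rot: [[0.051, 0.999, 0.001], [0.999, -0.051, 0.001], [0.001, 0.001, -1.0]]
ft_force: [0.0, 0.0, 0.9]
width: 0.068
finger_force: 0.0
```

```bash
python3 -c "
from h import *
s,p,P=look([.492,.3615],.055,.069,.078)
look([.492,.3615],.065,.019,.028)
p,d=imaging.get_image('scene');cv2.imwrite('pics/s9.png',cv2.resize(p[90:350,140:500],None,fx=2.2,fy=2.2))
P,_=cloud('scene',p,d)
for c,r,z in ([.639,-.174],.025,.046),([.6464,-.123],.025,.046),([.502,-.403],.04,.031),([.665,.07],.03,.054),([.428,.12],.04,.017):
    k=(np.hypot(*(P[:,:2]-c).T)<r)&(abs(P[:,2]-z)<.004);print(k.sum(),cv2.minEnclosingCircle((P[k][:,:2]*1000).astype(np.float32)) if k.sum()>9 else '',P[k][:,2].mean())
"
```

```text
t 33.5 tcp [0.4862 0.2426 0.1637] j6 119.4 7200
mec ((492.0675048828125, 360.32012939453125), 43.795833587646484) mean [0.4921 0.3618 0.0724] rect ((491.1090393066406, 360.3120422363281), (73.7065200805664, 51.825897216796875), 86.823974609375) z 0.07237105944537207
t 33.55 tcp [0.4862 0.2428 0.1635] j6 119.4 1447
mec ((493.3157958984375, 361.03302001953125), 57.49930191040039) mean [0.499  0.3482 0.0232] rect ((493.26837158203125, 361.41021728515625), (93.80782318115234, 68.19883728027344), 87.00326538085938) z 0.023147940956935564
142 ((639.1416015625, -172.80043029785156), 17.02477264404297) 0.04567795478477675
153 ((647.3734741210938, -123.09305572509766), 16.1895751953125) 0.04587458515497422
185 ((500.5472717285156, -400.6125793457031), 24.766996383666992) 0.029557671077684974
278 ((666.1248779296875, 71.37936401367188), 19.419023513793945) 0.053001710815936846
139 ((429.2585754394531, 119.28608703613281), 32.201473236083984) 0.01582392636152016
```

View pics/s9.png

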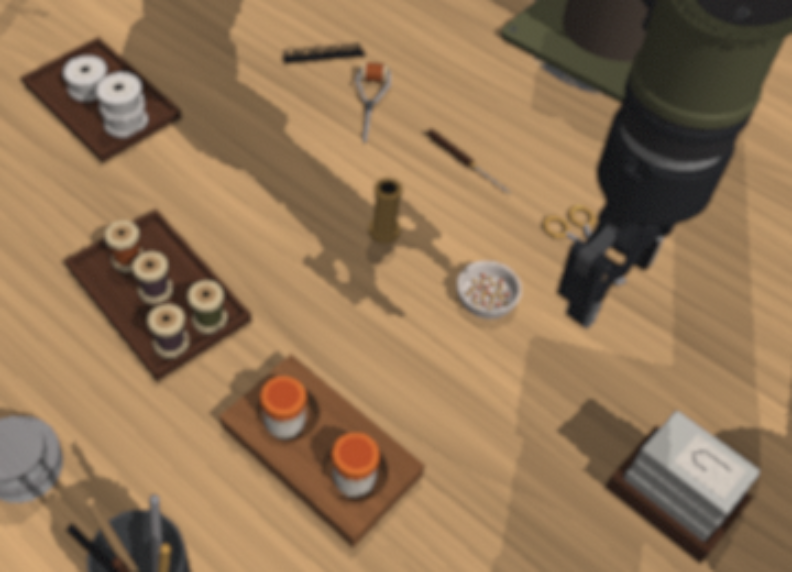

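The picture shows everything in place: the spools at (125,245) and (152,277), the flat spool at (85,75), the pot at (285,405) and the box square on the pile at (695,465). The bead dish is where it was, at (489,290). Handing in.

```bash
python3 -c "
from bench import arm
print(arm.job_done())"
```

```text
the job is handed in; nothing more can be done
None
```

The job is done and handed in at about 33.6 s: both thread spools, the tinsel spool, the pot and the hook box are each set down in their places in the order asked, and the bead dish was not moved.

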